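# Load the tart carrier and lock it with a snap hook

## Task

Get the tarts ready for the oven: slide the carrier's keeper fully open, and set every tart tin that is on the bench upright into a pocket of the carrier of its own, all with their tabs towards the sliding keeper. Then slide the keeper back over the tabs until you feel its stop, and only then push the snap-hook clip, lying flat, onto the upright of the carrier's bracket loop until its gate passes and springs shut behind it; leave the clip on the bench there, and the bowl, spray can and tub where they are.

Things in the scene. Friction and masses are not known exactly. Their poses are not given: they have to be found in the camera images.
- carrier: aluminium carrier tray, fixed to the bench; base 165 x 270 x 8 mm, from x = -50 to 115 mm and y = -135 to 135 mm in its frame. Origin on the bench under the middle of the row of four pockets; x points across it to the keeper's side (away from the robot), y along the row. Dark guide blocks 44 mm high stand at both ends of the keeper's side (x = 52 to 115 mm)
- keeper (a joint): steel keeper bar, 36 mm wide (x), 270 mm long, slides in the carrier's -x direction: 0 m open, 0.034 m at its stop, fully home; 1.5 N of friction, stays where left. 44 to 50 mm above the bench; when home it covers the tabs with 7 mm of air. A lug on its +y end hangs to 9 mm above the bench: it bars the clip's way to the eye until the keeper is home
- keeper_grip (a point): middle of the keeper's black upright grip, 12 mm thick (carrier x), 56 mm long (y), 50 to 84 mm above the bench; point 67 mm above the bench, moving with the keeper: carrier x = 96 mm open, 62 mm home, y = 0
- eye (a point): the eye for the clip: 8 mm round steel upright of the bracket loop on the carrier's +y end, standing on the bench, closed on top by a bar (74 mm high) back to the carrier. Point on its axis 10 mm above the bench, carrier x = 79, y = 190 mm. 55 mm are free between it and the carrier; approach it from the +y side towards -y. The lug, keeper home, lies 23 to 37 mm beyond it, 30 mm to its -x side
- clip_c (a point): snap-hook clip, 105 mm long, 160 g, lying flat: grey upright grip (50 mm along x, 16 mm thick in y, 36 mm high) with a flat two-pronged steel hook 16 mm high in front. Point at the grip's centre, 18 mm above its underside; x points to the hook's mouth, z up. Hook 42 mm wide outside, 26 mm inside (y = -13 to 13); inner back face 34 mm, prong tips 80 mm ahead of this point
- clip_throat (a point): middle of the hook's inner space, 54 mm ahead (+x) of the grip's centre on the clip's centre line, 8 mm above its underside; axes as the clip's. Inner back face 20 mm behind it, shut gate 22 mm ahead of it
- clip_gate (a joint): brass spring gate across the hook's mouth, hinged on the +y prong 76 mm ahead of the grip's centre, 26 mm long: 0 rad shut, swings inwards only, to 1.4 rad. Pressed against the eye it gives way at 4 to 8 N. It springs shut behind the upright when the upright's axis is within 13 mm of the inner back face (at 4 mm it touches that face)
- pocket1 (a point): middle of pocket 1's floor, 8 mm above the bench, at carrier x = 0, y = -96 mm; axes as the carrier's. Pocket 82 mm (x) by 42 mm (y), framed by ribs 5 mm high (tops 13 mm above the bench)
- pocket2 (a point): middle of pocket 2's floor, 8 mm above the bench, at carrier x = 0, y = -32 mm; axes as the carrier's. Pocket 82 mm (x) by 42 mm (y), framed by ribs 5 mm high (tops 13 mm above the bench)
- pocket3 (a point): middle of pocket 3's floor, 8 mm above the bench, at carrier x = 0, y = 32 mm; axes as the carrier's. Pocket 82 mm (x) by 42 mm (y), framed by ribs 5 mm high (tops 13 mm above the bench)
- pocket4 (a point): middle of pocket 4's floor, 8 mm above the bench, at carrier x = 0, y = 96 mm; axes as the carrier's. Pocket 82 mm (x) by 42 mm (y), framed by ribs 5 mm high (tops 13 mm above the bench)
- tin1_c (a point): tart tin 1: oblong steel tin holding a pale tart, 74 mm (x) by 36 mm (y) by 30 mm high, 140 g, may be absent (then None). Point at its centre, 15 mm above its underside; x points to the end with the tab
- tin1_tab (a point): centre of tin 1's tab, a flat lug 16 mm long, 22 mm wide, 4 mm thick just below the rim (25 to 29 mm above the underside), 45 mm from the tin's centre, on its +x end; the only one
- tin2_c (a point): tart tin 2: oblong steel tin holding a pale tart, 74 mm (x) by 36 mm (y) by 30 mm high, 140 g, may be absent (then None). Point at its centre, 15 mm above its underside; x points to the end with the tab
- tin2_tab (a point): centre of tin 2's tab, a flat lug 16 mm long, 22 mm wide, 4 mm thick just below the rim (25 to 29 mm above the underside), 45 mm from the tin's centre, on its +x end; the only one
- tin3_c (a point): tart tin 3: oblong steel tin holding a pale tart, 74 mm (x) by 36 mm (y) by 30 mm high, 140 g, may be absent (then None). Point at its centre, 15 mm above its underside; x points to the end with the tab
- tin3_tab (a point): centre of tin 3's tab, a flat lug 16 mm long, 22 mm wide, 4 mm thick just below the rim (25 to 29 mm above the underside), 45 mm from the tin's centre, on its +x end; the only one
- tin4_c (a point): tart tin 4: oblong steel tin holding a pale tart, 74 mm (x) by 36 mm (y) by 30 mm high, 140 g, may be absent (then None). Point at its centre, 15 mm above its underside; x points to the end with the tab
- tin4_tab (a point): centre of tin 4's tab, a flat lug 16 mm long, 22 mm wide, 4 mm thick just below the rim (25 to 29 mm above the underside), 45 mm from the tin's centre, on its +x end; the only one
- bowl: bystander: steel bowl, 200 mm across, 85 mm high, origin under its centre
- spray: bystander: spray can, 54 mm across, 190 mm high, origin under its centre
- tub: bystander: white plastic tub, 100 mm across at the rim, 90 mm high, origin under its centre
Things that resemble listed ones, but are neither listed nor needed, are in the scene too. Leave any purple or turquoise look-alike of the part that bears clip_c alone.

How it is judged:
By the outcome, as a careful person would: the job done as asked, in the order asked, and still so for the second after the job is handed in, with the robot touching nothing.
Of tin1, tin2, tin3, tin4 only 3 to 4 are there at a start; the rules pass over those that are not, and their reading is None.
At some moment in a run one of tin1, tin2, tin3, tin4, clip may be knocked a few centimetres aside while the robot is not near it.
It also fails if it takes over 210 s, if anything falls off the work surface, if the arm or the gripper's body presses on something with over 40 N, if the wrist force passes 120 N, or if a joint passes its speed limit or range.

## Robot

A 6-joint arm with a two-finger parallel gripper is mounted at the origin on the work surface. World frame = base frame: x ahead of the robot, y to its left, z up, the work surface at z = 0. Lengths are in m, angles in degrees, forces in N, time in s.
With the tool pointing down it reaches from about 0.4 to 0.825 m from the base axis. Payload 7 kg.
Tool frame: the origin (TCP) lies on the centre line of the jaws, within the pads' length; the fingertips stand r.tip_reach ahead of it and the grasp point (between the pads) is the TCP (r.tip_reach is the distance from the TCP to the fingertips, in m); z points along the fingers, y is the line along which they close (so a half turn about z gives the same grasp; the last joint's range is limited). The gripper opens to 88 mm and grips with 3 to 60 N. Pads are 19 mm wide; open, the fingers measure 130 mm over their backs; the gripper's body (78 mm by 193 mm) begins 47 mm behind the grasp point.
Start: joints at [-47.492, 20.546, 0.682, 0, -70.136, -16.507], TCP at [0.296, -0.607, 0.246] pointing down, gripper open.
Joint ranges: [-176.03, 176.03], [-82.01, 121.73], [-58.28, 71.71], [-173.87, 95.51], [-174.79, -0.11], [-173.66, 173.66]. Speed limits (degrees/s): [136.94, 136.94, 172.46, 180, 180, 180].

## Interface

Orientations are given as [roll, pitch, yaw] about the fixed x, y, z axes, in that order (R = Rz(yaw) Ry(pitch) Rx(roll)).
In Python, from plant import sensors, cams, r gives the robot as it stands.
- The arm moves only by the tool drive_tool, never from a script. Its argument "rows" is a list of rows, each an object of numbers: "fingers": the gripper's target within -1 to 1 (fully open at 1, half-way at 0, shut at -1); "x", "y", "z": the shift along the tool's x, y, z in m; "spin": the turn about the tool's z in rad. A call has 1 to 10 rows; each row is the pose to reach, as a shift and turn from the pose commanded when the call began, along the tool's axes at that moment; what a row does not reach only later rows make up. A row lasts 1/8 s, in which the tool goes at most 62.5 mm and 10.7 degrees, less where a joint would pass 70% of its speed; a pose out of reach is approached as far as the arm can. A call with a gripper value outside its range is refused whole. The fingers move at their own pace and stop on an object; "newtons" is the grip in N (left out, the last holds). Time passes only in rows, so rows that repeat a pose let the fingers close. It gives the time, the measured TCP pose, the force, the opening and the grip force at its end, in the units of the state.
- sensors.get_state(): the state, without advancing time (a new reading comes with each control period).
- cams.capture(name): name is "side" or "top"; returns a dict with "pixels" (480x640x3 uint8, red, green, blue), "intrinsics" (3x3 intrinsics, pixels), "eye" and "orientation" of the camera in the world. Camera axes: x right, y up, looking along -z (the intrinsics and any distortion apply to the point x, -y, -z); pixel columns grow to the right and rows downward; lengths in m; the calibration is good to about 2 mm. A picture is of the moment at which its call begins. There is no depth.
- r.close_job(): hands the job in; it is judged then, once.
The state is a dict: "time_s": time; "joints": joint angles; "qd": joint speeds; "joint_torque": joint torques, N m; "tcp_pos": TCP position; "eef_rot": TCP orientation; "contact_force": force on the tool from outside, world axes, zero at the start; "moment": the same for the moment, N m; "gripper_width": finger opening in m; "gripper_force": force on a finger pad.
Only numpy, scipy, OpenCV 4.12 (cv2) and the standard library are available. Lean on these libraries where they do the work, as an engineer would, in place of code of your own. Each camera call takes 0.05 s, during which the arm holds its last target. There are 200 camera calls.

## Working session

There is one attempt and no reset: what is moved stays moved. The work goes in short steps, Python scripts to look and compute and a tool call to move; the robot and the scene stay as the last step left them, time stands still between calls to the robot, and variables do not carry over. Pictures are saved under pics/ and viewed, at most 14 in all, crops included, and the job is handed in when it is done.

Besides the shell and the picture viewer there is one more tool, called after ">>>" as a command line: name --argument value ..., lists and objects as JSON in quotes. drive_tool: Moves the arm, as the interface text tells. Its arguments: {"type":"object","properties":{"rows":{"type":"array"},"newtons":{"type":"number"}},"required":["rows"]}

```bash
mkdir -p pics; ls
cat > h.py <<'E'
import numpy as np, cv2
from plant import sensors, cams, r
def cap(name, fn=None):
    c=cams.capture(name)
    if fn: cv2.imwrite('pics/'+fn, c['pixels'][:,:,::-1])
    return c
E
python3 - <<'E'
from h import *
for n in('side','top'):
    c=cap(n,n+'0.png'); print({k:np.round(v,4).tolist() for k,v in c.items() if k!='pixels'})
print(sensors.get_state(), r.tip_reach)
E
```

```text
pics
{'intrinsics': [[510.6502, 0.0, 308.7133], [0.0, 510.6502, 243.2905], [0.0, 0.0, 1.0]], 'eye': [0.0042, 1.1693, 1.0012], 'orientation': [52.7431, 1.2343, -159.2457]}
{'intrinsics': [[509.9301, 0.0, 321.4796], [0.0, 509.9301, 240.2357], [0.0, 0.0, 1.0]], 'eye': [0.3069, 0.0285, 1.4921], 'orientation': [5.7912, 0.8571, -91.6276]}
{'time_s': 0.1, 'joints': array([-4.74937969e+01,  2.05873984e+01,  6.39171178e-01, -1.93614222e-02,
       -7.01367753e+01, -1.65082702e+01]), 'qd': array([-0.07292489,  0.03007769,  0.02593496,  0.05146224, -0.01774333,
        0.06185908]), 'joint_torque': array([ 3.30653693e-04, -5.84162736e+01,  2.93750149e+01,  7.01539278e+00,
        1.01778569e-02, -7.90610056e-05]), 'tcp_pos': array([ 0.2956941 , -0.60632083,  0.24471162]), 'eef_rot': array([ 1.79913329e+02, -6.70453610e-03, -1.54008654e+02]), 'contact_force': array([ 0.0210789 , -0.22131214, -0.20900589]), 'moment': array([ 0.01351094, -0.02337143, -0.01155012]), 'gripper_force': 0.0, 'gripper_width': 0.08780462713264528} 0.019
```

View pics/top0.png

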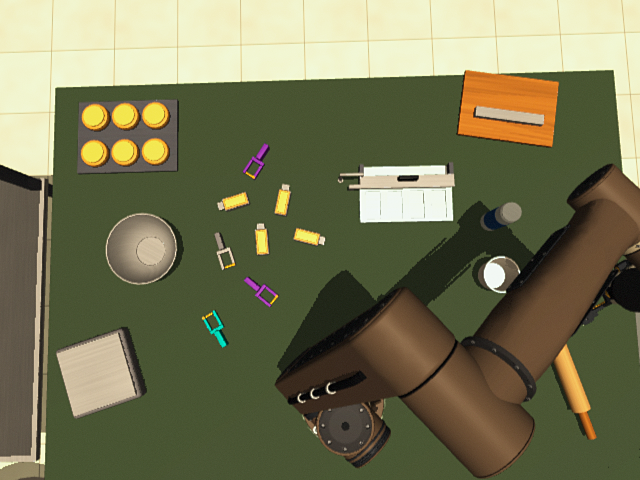

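View pics/side0.png

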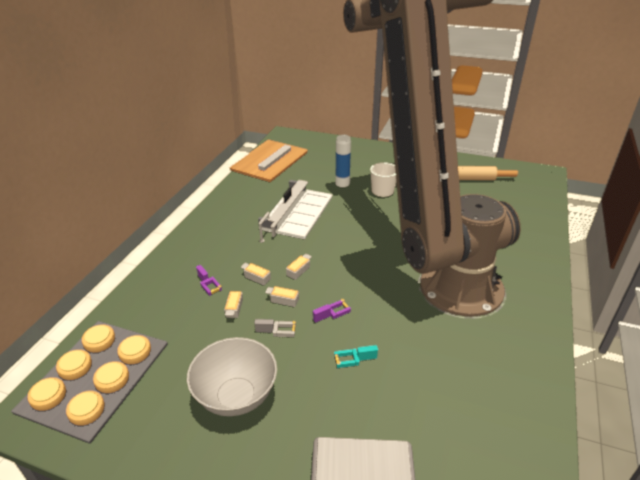

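Top view: the tart tins are at px (233,201), (283,199), (262,239) and (309,237), so all four are there; the round tarts at about (125,133) are not tins. Possible clips are the grey one at (224,250), purple at (257,160) and (262,290), and turquoise at (214,328). By the description it is the grey one. The carrier is at (405,193), its keeper grip at (408,178), and the eye bracket around (345,178). The side view agrees: grey clip at (275,327), eye near (265,235).

```bash
cat >> h.py <<'E'
from scipy.spatial.transform import Rotation as R
def ray(c,p):
    p=np.atleast_2d(np.array(p,float)); K=c['intrinsics']
    d=np.c_[(p[:,0]-K[0][2])/K[0][0],-(p[:,1]-K[1][2])/K[1][1],-np.ones(len(p))]
    return R.from_euler('xyz',c['orientation'],degrees=True).apply(d)
def onz(c,p,z):
    d=ray(c,p); e=np.array(c['eye']); return e+d*((z-e[2])/d[:,2])[:,None]
def proj(c,X):
    q=R.from_euler('xyz',c['orientation'],degrees=True).inv().apply(np.atleast_2d(X)-np.array(c['eye'])); K=c['intrinsics']
    return np.c_[K[0][0]*q[:,0]/-q[:,2]+K[0][2],-K[1][1]*q[:,1]/-q[:,2]+K[1][2]]
def hsv(c): return cv2.cvtColor(c['pixels'],cv2.COLOR_RGB2HSV)
def comps(m,amin):
    n,l,s,ce=cv2.connectedComponentsWithStats(m.astype(np.uint8))
    return [(ce[i],s[i],l==i) for i in range(1,n) if s[i,4]>=amin]
def rect(c,mask,z):
    ys,xs=np.nonzero(mask); P=onz(c,np.c_[xs,ys],z)[:,:2]
    return cv2.minAreaRect((P*1000).astype(np.float32)),P
def go(x,y,z,yaw,st=None):
    "shift in the present tool axes to a down-pointing pose; yaw taken mod 180"
    s=sensors.get_state(); Rt=R.from_euler('xyz',s['eef_rot'],degrees=True)
    d=Rt.inv().apply(np.array([x,y,z])-s['tcp_pos']); yy=s['eef_rot'][2]
    dy=(yaw-yy+90)%180-90
    print('to',np.round([x,y,z,yaw],4),'shift',np.round(d,4),'spin',round(-np.radians(dy),3),'joint6',round(s['joints'][5],1))
def tins(c):
    h=hsv(c); m=(h[...,0]>15)&(h[...,0]<32)&(h[...,1]>90)&(h[...,2]>140)
    out=[]
    for ce,s,k in comps(m,60):
        P=onz(c,ce,.03)[0]
        rc,_=rect(c,k,.030); (w,hh)=rc[1]; out.append((ce,rc,P))
    return out
E
python3 - <<'E'
from h import *
c=cap('top'); 
for ce,rc,P in tins(c): print(np.round(ce),np.round(rc[0]),np.round(rc[1]),round(rc[2],1))
im=c['pixels'][:,:,::-1]
a=cv2.resize(im[185:275,200:340],(800,514),interpolation=cv2.INTER_CUBIC); cv2.imwrite('pics/t1.png',a)
a=cv2.resize(im[150:240,330:470],(800,514),interpolation=cv2.INTER_CUBIC); cv2.imwrite('pics/t2.png',a)
E
```

```text
[125. 116.] [846. 621.] [77. 75.] 0.8
[155. 115.] [845. 531.] [75. 76.] 76.5
[ 94. 116.] [846. 711.] [76. 75.] 72.8
[124. 152.] [736. 621.] [76. 71.] 0.5
[155. 151.] [735. 531.] [75. 72.] 88.2
[ 94. 153.] [736. 712.] [76. 74.] 0.8
[282. 202.] [572. 158.] [33. 71.] 76.9
[235. 201.] [579. 295.] [35. 71.] 16.9
[261. 241.] [458. 220.] [72. 33.] 3.5
[306. 236.] [469.  89.] [71. 34.] 74.2
[572. 381.] [  47. -637.] [188.  45.] 17.1
```

View pics/t1.png

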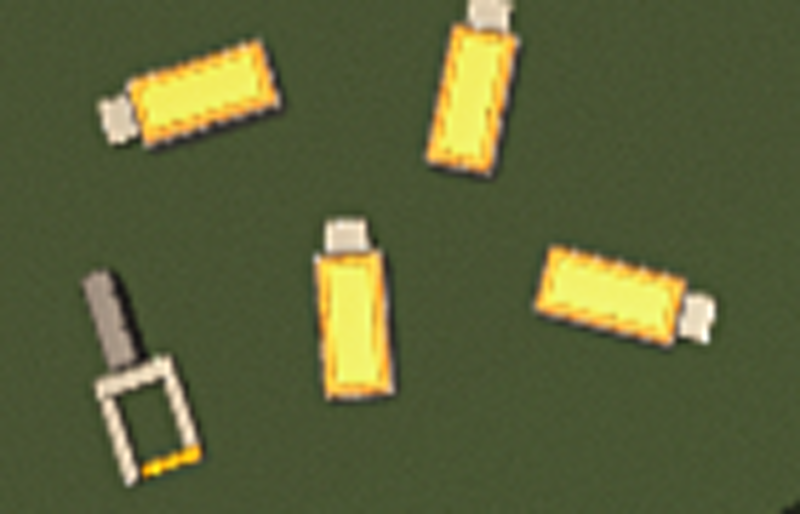

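View pics/t2.png

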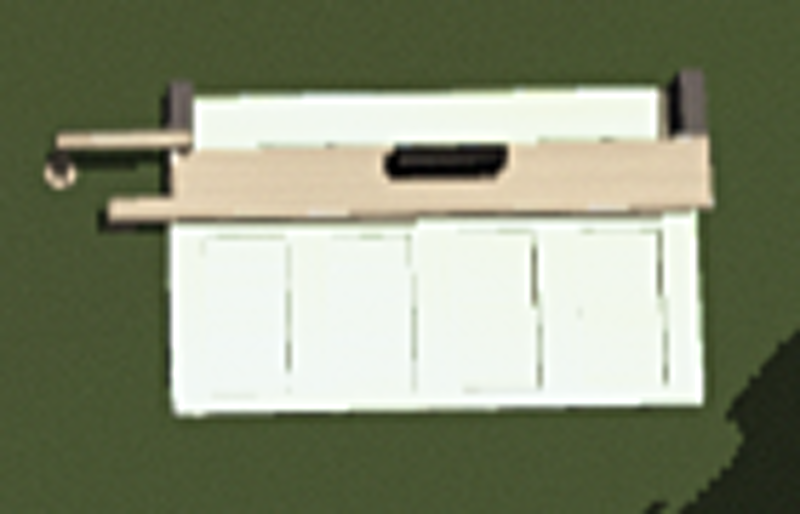

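The crops confirm the choice. Grey clip: grip near px (219,239), gate near (230,266). Tabs: top-left tin points left, top-middle up, lower-middle up, right tin right. The carrier crop shows the keeper part-closed, its black grip at (408,178), the base's lower corners at (361,222) and (453,221), and the eye's upright at (340,180).

```bash
cat >> h.py <<'E'
def tins2(c):
    h=hsv(c); out=[]
    for ce,rc,P in tins(c):
        w,hh=rc[1]
        if not(60<max(w,hh)<85 and 25<min(w,hh)<48): continue
        cor=cv2.boxPoints(rc); e=cor[1]-cor[0]; f=cor[2]-cor[1]
        u=e if np.hypot(*e)>np.hypot(*f) else f; u=u/np.hypot(*u); ctr=np.array(rc[0])
        v=[]
        for s in(1,-1):
            q=proj(c,np.r_[(ctr+s*u*47)/1000,.029])[0]; x,y=np.round(q).astype(int); pp=h[y-1:y+2,x-1:x+2].reshape(-1,3).mean(0); v.append(pp[2]*(pp[1]<90))
        if v[1]>v[0]: u=-u
        out.append((ctr/1000,np.degrees(np.arctan2(u[1],u[0])),v))
    return out
E
python3 - <<'E'
from h import *
c=cap('top'); s=cap('side')
for t in tins2(c): print(np.round(t[0],4),round(t[1],1),np.round(t[2]))
h=hsv(c); m=(h[...,1]<40)&(h[...,2]>225)
for ce,st,k in comps(m,300):
    if 350<ce[0]<460:
        print('white',ce,st); b=k
f=lambda u,v,z:onz(c,[[330+u/5.714,150+v/5.714]],z)[0]
print('corners',[np.round(f(*q),4).tolist() for q in((175,413,.008),(704,405,.008),(190,97,.008),(660,88,.008))])
print('eye disc',f(60,172,0),f(60,172,.01),f(60,172,.074),'bar end',f(60,140,.074))
k=(h[...,2]<45); k[:170]=0;k[190:]=0;k[:,:390]=0;k[:,425:]=0
for ce,st,kk in comps(k,20): print('grip',ce,st,onz(c,ce,.084)[0])
hs=hsv(s); ys,xs=np.nonzero((hs[185:225,270:310,2]<40)); print('sidegrip px',xs.mean()+270,ys.mean()+185,len(xs))
im=s['pixels'][:,:,::-1]
cv2.imwrite('pics/s2.png',cv2.resize(im[170:250,240:345],(788,600),interpolation=cv2.INTER_CUBIC))
E
```

```text
[0.5719 0.158 ] -13.1 [223.   0.]
[0.579  0.2951] 105.8 [  0. 219.]
[0.4578 0.22  ] 3.5 [230.   0.]
[0.4688 0.0896] -105.8 [  0. 236.]
white [402.27304756  56.17204932] [ 369   40   64   36 1703]
white [403.81487102 170.35204856] [364 166  81  11 659]
white [405.34457323 204.92483316] [ 360  187   93   35 2847]
corners [[0.5075, -0.0698, 0.008], [0.5033, -0.3404, 0.008], [0.6725, -0.0836, 0.008], [0.6695, -0.3267, 0.008]]
eye disc [ 0.63686239 -0.01514654  0.        ] [ 0.6346508  -0.01485387  0.01      ] [ 0.62049663 -0.01298081  0.074     ] bar end [ 0.63661683 -0.01349956  0.074     ]
grip [407.66666667 178.        ] [398 176  20   5  81] [ 0.61830467 -0.20099772  0.084     ]
sidegrip px 287.1764705882353 195.41176470588235 17
```

View pics/s2.png

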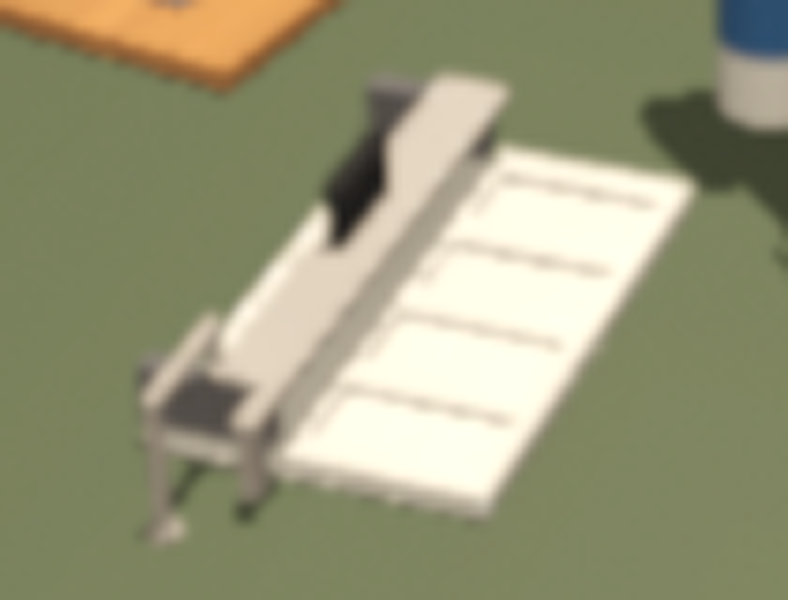

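The side crop shows the keeper near home, its grip at about px (287,196), and the eye's upright foot at about (262,241). The carrier origin comes out at about (0.555,-0.206), yaw -0.9°. I'll open the keeper first.

```bash
cat >> h.py <<'E'
CO=np.array([.5554,-.2059]); CY=-0.9
def car(x,y): 
    a=np.radians(CY); return CO+np.array([np.cos(a)*x-np.sin(a)*y,np.sin(a)*x+np.cos(a)*y])
E
python3 - <<'E'
from h import *
go(*car(.064,0),.30,-90.9); go(*car(.064,0),.075,-90.9)
E
```

```text
to [  0.6194  -0.2069   0.3    -90.9   ] shift [-0.466   0.2174 -0.0548] spin -1.101 joint6 -16.5
to [ 6.194e-01 -2.069e-01  7.500e-02 -9.090e+01] shift [-0.466   0.2172  0.1702] spin -1.101 joint6 -16.5
```

>>> drive_tool --rows '[{"z": -0.055, "fingers": 0.2}, {"x": -0.06, "y": 0.03, "z": -0.055, "spin": -0.15}, {"x": -0.466, "y": 0.217, "z": -0.055, "spin": -1.101}, {"x": -0.466, "y": 0.217, "z": -0.055, "spin": -1.101}, {"x": -0.466, "y": 0.217, "z": -0.055, "spin": -1.101}, {"x": -0.466, "y": 0.217, "z": -0.055, "spin": -1.101}, {"x": -0.466, "y": 0.217, "z": -0.055, "spin": -1.101}, {"x": -0.466, "y": 0.217, "z": -0.055, "spin": -1.101}, {"x": -0.466, "y": 0.217, "z": -0.055, "spin": -1.101}, {"x": -0.466, "y": 0.217, "z": -0.055, "spin": -1.101}]' --newtons 15

```text
invalid input
```

Run:
```python
from h import *
go(*car(.064,0),.075,-90.9); print(sensors.get_state()['tcp_pos'],sensors.get_state()['gripper_width'])
```

```text
to [ 6.194e-01 -2.069e-01  7.500e-02 -9.090e+01] shift [-0.466   0.2172  0.1702] spin -1.101 joint6 -16.5
[ 0.29579429 -0.60651365  0.24510942] 0.08762825790903254
```

>>> drive_tool --rows '[{"x": 0, "y": 0, "z": -0.055, "spin": 0, "fingers": 0.2}, {"x": -0.06, "y": 0.03, "z": -0.055, "spin": -0.15, "fingers": 0.2}, {"x": -0.466, "y": 0.217, "z": -0.055, "spin": -1.1, "fingers": 0.2}, {"x": -0.466, "y": 0.217, "z": -0.055, "spin": -1.1, "fingers": 0.2}, {"x": -0.466, "y": 0.217, "z": -0.055, "spin": -1.1, "fingers": 0.2}, {"x": -0.466, "y": 0.217, "z": -0.055, "spin": -1.1, "fingers": 0.2}, {"x": -0.466, "y": 0.217, "z": -0.055, "spin": -1.1, "fingers": 0.2}, {"x": -0.466, "y": 0.217, "z": -0.055, "spin": -1.1, "fingers": 0.2}, {"x": -0.466, "y": 0.217, "z": -0.055, "spin": -1.1, "fingers": 0.2}, {"x": -0.466, "y": 0.217, "z": -0.055, "spin": -1.1, "fingers": 0.2}]' --newtons 15

```text
time_s: 1.5
tcp_pos: [0.6214, -0.2042, 0.2998]
eef_rot: [180.0, 0.0, -90.8]
contact_force: [0.0, -0.3, -0.6]
gripper_width: 0.0525
gripper_force: 0.0
```

Run:
```python
from h import *
go(*car(.064,0),.075,-90.9); print(sensors.get_state()['tcp_pos'],sensors.get_state()['gripper_width'])
```

```text
to [ 6.194e-01 -2.069e-01  7.500e-02 -9.090e+01] shift [0.0029 0.0018 0.2248] spin 0.002 joint6 0.4
[ 0.62144704 -0.20415971  0.29975657] 0.052481972586834805
```

>>> drive_tool --rows '[{"x": 0.003, "y": 0.002, "z": 0.06, "spin": 0, "fingers": 0.2}, {"x": 0.003, "y": 0.002, "z": 0.12, "spin": 0, "fingers": 0.2}, {"x": 0.003, "y": 0.002, "z": 0.18, "spin": 0, "fingers": 0.2}, {"x": 0.003, "y": 0.002, "z": 0.215, "spin": 0, "fingers": 0.2}, {"x": 0.003, "y": 0.002, "z": 0.224, "spin": 0, "fingers": 0.2}, {"x": 0.003, "y": 0.002, "z": 0.224, "spin": 0, "fingers": -0.9}, {"x": 0.003, "y": 0.002, "z": 0.224, "spin": 0, "fingers": -0.9}, {"x": 0.003, "y": 0.002, "z": 0.224, "spin": 0, "fingers": -0.9}, {"x": 0.003, "y": 0.002, "z": 0.224, "spin": 0, "fingers": -0.9}, {"x": 0.003, "y": 0.002, "z": 0.224, "spin": 0, "fingers": -0.9}]' --newtons 15

```text
time_s: 2.75
tcp_pos: [0.6202, -0.2104, 0.0779]
eef_rot: [-179.7, -0.0, -90.9]
contact_force: [6.5, -0.2, -0.7]
gripper_width: 0.0122
gripper_force: 15.0
```

>>> drive_tool --rows '[{"x": 0, "y": -0.006, "z": 0, "spin": 0, "fingers": -0.9}, {"x": 0, "y": -0.012, "z": 0, "spin": 0, "fingers": -0.9}, {"x": 0, "y": -0.018, "z": 0, "spin": 0, "fingers": -0.9}, {"x": 0, "y": -0.024, "z": 0, "spin": 0, "fingers": -0.9}, {"x": 0, "y": -0.029, "z": 0, "spin": 0, "fingers": -0.9}, {"x": 0, "y": -0.033, "z": 0, "spin": 0, "fingers": -0.9}, {"x": 0, "y": -0.033, "z": 0, "spin": 0, "fingers": -0.9}]'

```text
time_s: 3.62
tcp_pos: [0.6516, -0.2107, 0.0779]
eef_rot: [-179.9, -0.0, -90.9]
contact_force: [-0.6, 2.6, 6.8]
gripper_width: 0.0119
gripper_force: 15.0
```

>>> drive_tool --rows '[{"x": 0, "y": -0.002, "z": 0, "spin": 0, "fingers": -0.9}, {"x": 0, "y": -0.004, "z": 0, "spin": 0, "fingers": -0.9}, {"x": 0, "y": -0.005, "z": 0, "spin": 0, "fingers": -0.9}, {"x": 0, "y": -0.005, "z": 0, "spin": 0, "fingers": -0.9}]'

```text
time_s: 4.12
tcp_pos: [0.6543, -0.2107, 0.0778]
eef_rot: [179.9, 0.0, -90.9]
contact_force: [-5.5, 4.2, 11.0]
gripper_width: 0.0118
gripper_force: 15.0
```

>>> drive_tool --rows '[{"x": 0, "y": -0.002, "z": 0, "spin": 0, "fingers": -0.9}, {"x": 0, "y": -0.002, "z": 0, "spin": 0, "fingers": -0.9}]'

```text
time_s: 4.38
tcp_pos: [0.6544, -0.2107, 0.0777]
eef_rot: [179.7, 0.0, -91.0]
contact_force: [-12.5, 3.5, 15.3]
gripper_width: 0.0118
gripper_force: 15.0
```

>>> drive_tool --rows '[{"x": 0, "y": 0.003, "z": 0, "spin": 0, "fingers": -0.9}, {"x": 0, "y": 0.003, "z": 0, "spin": 0, "fingers": 0.2}, {"x": 0, "y": 0.003, "z": 0, "spin": 0, "fingers": 0.2}, {"x": 0, "y": 0.003, "z": 0, "spin": 0, "fingers": 0.2}, {"x": 0, "y": 0.003, "z": -0.06, "spin": 0, "fingers": 0.2}, {"x": 0, "y": 0.003, "z": -0.12, "spin": 0, "fingers": 0.2}, {"x": -0.06, "y": 0.03, "z": -0.16, "spin": 0, "fingers": 0.2}, {"x": -0.12, "y": 0.09, "z": -0.16, "spin": 0, "fingers": 0.2}, {"x": -0.12, "y": 0.15, "z": -0.16, "spin": 0, "fingers": 0.2}, {"x": -0.12, "y": 0.15, "z": -0.16, "spin": 0, "fingers": 0.2}]'

```text
time_s: 5.62
tcp_pos: [0.507, -0.0875, 0.237]
eef_rot: [-180.0, 0.0, -90.9]
contact_force: [1.3, 0.2, -1.0]
gripper_width: 0.053
gripper_force: 0.0
```

Run:
```python
from h import *
c=cap('top','t3.png')
for t in tins2(c): print(np.round(t[0],4),round(t[1],1),np.round(t[2]))
print(sensors.get_state()['tcp_pos'])
```

```text
[0.5783 0.2991] 106.9 [  0. 179.]
[ 0.50549671 -0.0873968   0.23729841]
```

View pics/t3.png

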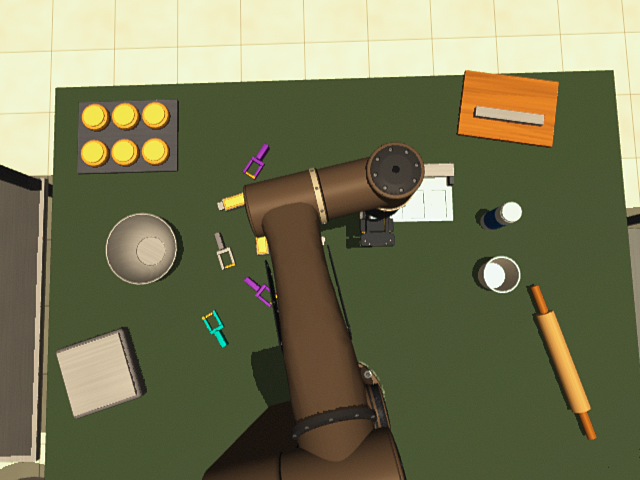

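Arm at px (320,200) hides most tins. I'll park on the right for views.

Run:
```python
from h import *
go(.35,-.55,.3,-90.9)
```

```text
to [  0.35  -0.55   0.3  -90.9 ] shift [ 0.465   0.1479 -0.0633] spin -0.001 joint6 -13.0
```

>>> drive_tool --rows '[{"x": 0, "y": 0, "z": -0.063, "spin": 0, "fingers": 0.6}, {"x": 0.06, "y": 0.02, "z": -0.063, "spin": 0, "fingers": 0.6}, {"x": 0.465, "y": 0.148, "z": -0.063, "spin": 0, "fingers": 0.6}, {"x": 0.465, "y": 0.148, "z": -0.063, "spin": 0, "fingers": 0.6}, {"x": 0.465, "y": 0.148, "z": -0.063, "spin": 0, "fingers": 0.6}, {"x": 0.465, "y": 0.148, "z": -0.063, "spin": 0, "fingers": 0.6}, {"x": 0.465, "y": 0.148, "z": -0.063, "spin": 0, "fingers": 0.6}, {"x": 0.465, "y": 0.148, "z": -0.063, "spin": 0, "fingers": 0.6}, {"x": 0.465, "y": 0.148, "z": -0.063, "spin": 0, "fingers": 0.6}, {"x": 0.465, "y": 0.148, "z": -0.063, "spin": 0, "fingers": 0.6}]'

```text
time_s: 6.92
tcp_pos: [0.3518, -0.5538, 0.2977]
eef_rot: [179.9, 0.1, -91.2]
contact_force: [-0.8, 0.1, 0.2]
gripper_width: 0.0699
gripper_force: 0.0
```

Run:
```python
from h import *
c=cap('top','t4.png'); s=cap('side')
for t in tins2(c): print(np.round(t[0],4),round(t[1],1),np.round(t[2]))
h=hsv(c); m=((h[...,1]<40)&(h[...,2]>225)); m[:150]=0; m[230:]=0; m[:,:340]=0; m[:,470:]=0
ys,xs=np.nonzero(m); print('white bbox',xs.min(),xs.max(),ys.min(),ys.max())
g=h[...,2].astype(float)
# subpixel edges by half-level crossing
def cross(prof): 
    lo,hi=prof.min(),prof.max(); t=(lo+hi)/2; i=np.nonzero((prof[:-1]-t)*(prof[1:]-t)<=0)[0][0]
    return i+(t-prof[i])/(prof[i+1]-prof[i])
L=[onz(c,[[350+cross(g[y,350:370]),y]],.004)[0] for y in range(195,217,3)]
Rr=[onz(c,[[445+cross(g[y,445:462]),y]],.004)[0] for y in range(195,217,3)]
B=[onz(c,[[x,213+cross(g[213:230,x])]],.0)[0] for x in range(368,448,6)]
L,Rr,B=map(np.array,(L,Rr,B))
print(np.polyfit(L[:,0],L[:,1],1),L[:,:2].mean(0),Rr[:,:2].mean(0)); p=np.polyfit(B[:,1],B[:,0],1); print(p,B[:,:2].mean(0),np.ptp(B[:,0]-np.polyval(p,B[:,1])))
```

```text
[0.5716 0.1579] -13.1 [223.   0.]
[0.579  0.2951] 105.9 [  0. 219.]
[0.4581 0.22  ] 3.5 [230.   0.]
[0.4691 0.0895] -105.8 [  0. 236.]
white bbox 360 453 164 221
[-0.02215547 -0.05592643] [ 0.55803916 -0.06829005] [ 0.54961195 -0.34039109]
[0.01079616 0.51012843] [ 0.50789554 -0.20682241] 0.002323142432347658
```

The top view from the park pose is clear: four tins unmoved. The refined carrier origin (0.558,-0.204) agrees with where the keeper stopped.

```bash
sed -i 's/^CO=.*/CO=np.array([.5583,-.2043]); CY=-0.8/' h.py
python3 - <<'E'
from h import *
go(.458,.220,.22,3.5)
E
```

```text
to [0.458 0.22  0.22  3.5  ] shift [-0.7731 -0.0905  0.0794] spin 1.491 joint6 39.3
```

>>> drive_tool --rows '[{"x": -0.77, "y": -0.09, "z": 0, "spin": 1.49, "fingers": 0.6}, {"x": -0.77, "y": -0.09, "z": 0, "spin": 1.49, "fingers": 0.6}, {"x": -0.77, "y": -0.09, "z": 0, "spin": 1.49, "fingers": 0.6}, {"x": -0.77, "y": -0.09, "z": 0, "spin": 1.49, "fingers": 0.6}, {"x": -0.77, "y": -0.09, "z": 0, "spin": 1.49, "fingers": 0.6}, {"x": -0.77, "y": -0.09, "z": 0, "spin": 1.49, "fingers": 0.6}, {"x": -0.77, "y": -0.09, "z": 0, "spin": 1.49, "fingers": 0.6}, {"x": -0.77, "y": -0.09, "z": 0, "spin": 1.49, "fingers": 0.6}, {"x": -0.77, "y": -0.09, "z": 0, "spin": 1.49, "fingers": 0.6}, {"x": -0.77, "y": -0.09, "z": 0, "spin": 1.49, "fingers": 0.6}]'

```text
time_s: 8.28
tcp_pos: [0.429, -0.0011, 0.3005]
eef_rot: [180.0, 0.1, -176.4]
contact_force: [1.7, -0.7, 0.7]
gripper_width: 0.0703
gripper_force: 0.0
```

Run:
```python
from h import *
go(.458,.220,.030,3.5); s=sensors.get_state(); print(np.round(s['joints']),s['tcp_pos'],s['eef_rot'])
```

```text
to [0.458 0.22  0.03  3.5  ] shift [-0.0422  0.2186  0.2708] spin 0.001 joint6 -112.8
[  26.   -6.  -23.    0.  -73. -113.] [ 0.42897572 -0.00109535  0.30052371] [ 1.79955710e+02  1.07362231e-01 -1.76428638e+02]
```

>>> drive_tool --rows '[{"x": -0.042, "y": 0.219, "z": 0.03, "spin": 0, "fingers": 0.6}, {"x": -0.042, "y": 0.219, "z": 0.06, "spin": 0, "fingers": 0.6}, {"x": -0.042, "y": 0.219, "z": 0.09, "spin": 0, "fingers": 0.6}, {"x": -0.042, "y": 0.219, "z": 0.13, "spin": 0, "fingers": 0.6}, {"x": -0.042, "y": 0.219, "z": 0.19, "spin": 0, "fingers": 0.6}, {"x": -0.042, "y": 0.219, "z": 0.19, "spin": 0, "fingers": 0.6}, {"x": -0.042, "y": 0.219, "z": 0.19, "spin": 0, "fingers": 0.6}]'

```text
time_s: 9.15
tcp_pos: [0.4563, 0.2181, 0.1088]
eef_rot: [-179.9, -0.1, -176.2]
contact_force: [0.7, -0.3, 0.9]
gripper_width: 0.07
gripper_force: 0.0
```

Run:
```python
from h import *
go(.458,.220,.030,3.5); s=sensors.get_state(); print(s['tcp_pos'])
for n in('top','side'):
    for t in tins2(cap(n)): print(n,np.round(t[0],4),round(t[1],1),np.round(t[2]))
```

```text
to [0.458 0.22  0.03  3.5  ] shift [-0.002   0.0019  0.0788] spin 0.005 joint6 -134.1
[0.45625855 0.2180831  0.1088328 ]
top [0.5717 0.1581] -13.1 [223.   0.]
top [0.4691 0.0895] -105.8 [ 67. 236.]
side [0.4727 0.0848] -101.9 [107. 213.]
side [0.4612 0.2164] 4.9 [138. 134.]
side [0.5838 0.29  ] 106.2 [133. 229.]
```

>>> drive_tool --rows '[{"x": -0.002, "y": 0.002, "z": 0.04, "spin": 0, "fingers": 0.6}, {"x": -0.002, "y": 0.002, "z": 0.07, "spin": 0, "fingers": 0.6}, {"x": -0.002, "y": 0.002, "z": 0.079, "spin": 0, "fingers": 0.6}, {"x": -0.002, "y": 0.002, "z": 0.079, "spin": 0, "fingers": -0.5}, {"x": -0.002, "y": 0.002, "z": 0.079, "spin": 0, "fingers": -0.5}, {"x": -0.002, "y": 0.002, "z": 0.079, "spin": 0, "fingers": -0.5}, {"x": -0.002, "y": 0.002, "z": 0.079, "spin": 0, "fingers": -0.5}, {"x": -0.002, "y": 0.002, "z": 0.03, "spin": 0, "fingers": -0.5}, {"x": -0.002, "y": 0.002, "z": -0.03, "spin": 0, "fingers": -0.5}, {"x": -0.002, "y": 0.002, "z": -0.03, "spin": 0, "fingers": -0.5}]' --newtons 20

```text
time_s: 10.5
tcp_pos: [0.4616, 0.2219, 0.1447]
eef_rot: [179.7, 0.4, -176.3]
contact_force: [-0.3, 0.7, -1.8]
gripper_width: 0.036
gripper_force: 20.0
```

Run:
```python
from h import *
go(*car(0,.096),.10,-0.8); s=sensors.get_state(); print(s['tcp_pos'])
```

```text
to [ 0.5596 -0.1083  0.1    -0.8   ] shift [-0.0762 -0.3361  0.0434] spin 0.079 joint6 -134.0
[0.46161077 0.22189005 0.14468878]
```

>>> drive_tool --rows '[{"x": -0.014, "y": -0.06, "z": 0, "spin": 0.04, "fingers": -0.5}, {"x": -0.027, "y": -0.12, "z": 0, "spin": 0.08, "fingers": -0.5}, {"x": -0.041, "y": -0.18, "z": 0, "spin": 0.08, "fingers": -0.5}, {"x": -0.054, "y": -0.24, "z": 0, "spin": 0.08, "fingers": -0.5}, {"x": -0.068, "y": -0.3, "z": 0, "spin": 0.08, "fingers": -0.5}, {"x": -0.076, "y": -0.33, "z": 0.01, "spin": 0.08, "fingers": -0.5}, {"x": -0.076, "y": -0.336, "z": 0.03, "spin": 0.08, "fingers": -0.5}, {"x": -0.076, "y": -0.336, "z": 0.043, "spin": 0.08, "fingers": -0.5}, {"x": -0.076, "y": -0.336, "z": 0.043, "spin": 0.08, "fingers": -0.5}, {"x": -0.076, "y": -0.336, "z": 0.043, "spin": 0.08, "fingers": -0.5}]'

```text
time_s: 11.75
tcp_pos: [0.557, -0.1099, 0.0973]
eef_rot: [-180.0, 0.0, 179.1]
contact_force: [-0.1, 0.1, -0.0]
gripper_width: 0.0357
gripper_force: 20.0
```

Run:
```python
from h import *
go(*car(0,.096),.039,-0.8); s=sensors.get_state(); print(s['tcp_pos'])
```

```text
to [ 0.5596 -0.1083  0.039  -0.8   ] shift [-0.0026  0.0016  0.0583] spin -0.001 joint6 -99.5
[ 0.55700736 -0.10987611  0.09728836]
```

>>> drive_tool --rows '[{"x": -0.0025, "y": 0.0015, "z": 0.02, "spin": 0, "fingers": -0.5}, {"x": -0.0025, "y": 0.0015, "z": 0.035, "spin": 0, "fingers": -0.5}, {"x": -0.0025, "y": 0.0015, "z": 0.045, "spin": 0, "fingers": -0.5}, {"x": -0.0025, "y": 0.0015, "z": 0.053, "spin": 0, "fingers": -0.5}, {"x": -0.0025, "y": 0.0015, "z": 0.058, "spin": 0, "fingers": -0.5}, {"x": -0.0025, "y": 0.0015, "z": 0.058, "spin": 0, "fingers": -0.5}]'

```text
time_s: 12.5
tcp_pos: [0.5595, -0.1091, 0.0391]
eef_rot: [-180.0, 0.0, 179.1]
contact_force: [-0.4, 0.2, -0.6]
gripper_width: 0.0357
gripper_force: 20.0
```

>>> drive_tool --rows '[{"x": 0, "y": 0, "z": 0.0015, "spin": 0, "fingers": -0.5}, {"x": 0, "y": 0, "z": 0.0015, "spin": 0, "fingers": -0.05}, {"x": 0, "y": 0, "z": 0.0015, "spin": 0, "fingers": -0.05}, {"x": 0, "y": 0, "z": 0.0015, "spin": 0, "fingers": -0.05}, {"x": 0, "y": 0, "z": -0.05, "spin": 0, "fingers": -0.05}, {"x": 0, "y": 0, "z": -0.11, "spin": 0, "fingers": 0.2}, {"x": 0.02, "y": 0, "z": -0.17, "spin": 0, "fingers": 0.6}, {"x": 0.04, "y": -0.04, "z": -0.2, "spin": 0, "fingers": 0.6}, {"x": 0.06, "y": -0.1, "z": -0.23, "spin": 0, "fingers": 0.6}, {"x": 0.08, "y": -0.16, "z": -0.25, "spin": 0, "fingers": 0.6}]'

```text
time_s: 13.75
tcp_pos: [0.4798, -0.2588, 0.287]
eef_rot: [-180.0, 0.1, 179.1]
contact_force: [0.9, -0.5, -0.1]
gripper_width: 0.07
gripper_force: 0.0
```

Run:
```python
from h import *
go(.35,-.50,.3,-0.8)
for n in('top','side'):
    for t in tins2(cap(n)): print(n,np.round(t[0],4),round(t[1],1),np.round(t[2]))
```

```text
to [ 0.35 -0.5   0.3  -0.8 ] shift [ 0.1262 -0.2431 -0.0132] spin -0.001 joint6 -83.1
top [0.572  0.1583] -11.8 [224.   0.]
top [0.5789 0.2953] 105.9 [  0. 219.]
top [0.4688 0.0896] -106.5 [  0. 205.]
side [ 0.5648 -0.1224] -1.7 [231. 166.]
side [0.4739 0.0837] -106.2 [151. 191.]
side [0.5774 0.152 ] -12.0 [204. 141.]
side [0.5838 0.29  ] 106.2 [132. 228.]
```

Run:
```python
from h import *
go(.572,.158,.20,-12.8)
```

```text
to [  0.572   0.158   0.2   -12.8  ] shift [-0.084   0.4218  0.0874] spin 0.203 joint6 -83.1
```

>>> drive_tool --rows '[{"x": -0.084, "y": 0.422, "z": 0.0, "spin": 0.2, "fingers": 0.6}, {"x": -0.084, "y": 0.422, "z": 0.0, "spin": 0.2, "fingers": 0.6}, {"x": -0.084, "y": 0.422, "z": 0.0, "spin": 0.2, "fingers": 0.6}, {"x": -0.084, "y": 0.422, "z": 0.03, "spin": 0.2, "fingers": 0.6}, {"x": -0.084, "y": 0.422, "z": 0.06, "spin": 0.2, "fingers": 0.6}, {"x": -0.084, "y": 0.422, "z": 0.087, "spin": 0.2, "fingers": 0.6}, {"x": -0.084, "y": 0.422, "z": 0.12, "spin": 0.2, "fingers": 0.6}, {"x": -0.084, "y": 0.422, "z": 0.16, "spin": 0.2, "fingers": 0.6}, {"x": -0.084, "y": 0.422, "z": 0.18, "spin": 0.2, "fingers": 0.6}, {"x": -0.084, "y": 0.422, "z": 0.18, "spin": 0.2, "fingers": 0.6}]'

```text
time_s: 15.1
tcp_pos: [0.5694, 0.1627, 0.1026]
eef_rot: [-179.8, -0.2, 167.6]
contact_force: [0.8, 0.1, 0.0]
gripper_width: 0.0704
gripper_force: 0.0
```

Run:
```python
from h import *
go(.572,.158,.030,-12.8)
for n in('side',):
    for t in tins2(cap(n)): print(n,np.round(t[0],4),round(t[1],1),np.round(t[2]))
```

```text
to [  0.572   0.158   0.03  -12.8  ] shift [-0.0039 -0.0038  0.0726] spin 0.008 joint6 -137.2
side [ 0.5648 -0.1209] 178.3 [151. 247.]
side [0.4742 0.0845] -106.2 [138. 209.]
side [0.5761 0.1546] -9.5 [168. 110.]
side [0.5834 0.2939] 106.2 [ 71. 210.]
```

>>> drive_tool --rows '[{"x": -0.003, "y": -0.003, "z": 0.02, "spin": 0, "fingers": 0.6}, {"x": -0.003, "y": -0.003, "z": 0.02, "spin": 0, "fingers": 0.6}, {"x": -0.003, "y": -0.003, "z": 0.02, "spin": 0, "fingers": 0.6}, {"x": -0.003, "y": -0.003, "z": 0.02, "spin": 0, "fingers": 0.6}]'

```text
time_s: 15.65
tcp_pos: [0.5739, 0.1596, 0.0867]
eef_rot: [179.9, 0.1, 167.6]
contact_force: [0.1, 0.5, -0.0]
gripper_width: 0.0703
gripper_force: 0.0
```

Run:
```python
from h import *
go(.572,.158,.030,-12.8)
```

```text
to [  0.572   0.158   0.03  -12.8  ] shift [ 0.0016 -0.0021  0.0567] spin 0.007 joint6 -136.7
```

>>> drive_tool --rows '[{"x": 0.001, "y": -0.002, "z": 0.04, "spin": 0, "fingers": 0.6}, {"x": 0.001, "y": -0.002, "z": 0.056, "spin": 0, "fingers": 0.6}, {"x": 0.001, "y": -0.002, "z": 0.056, "spin": 0, "fingers": 0}, {"x": 0.001, "y": -0.002, "z": 0.056, "spin": 0, "fingers": -0.5}, {"x": 0.001, "y": -0.002, "z": 0.056, "spin": 0, "fingers": -0.5}, {"x": 0.001, "y": -0.002, "z": 0.056, "spin": 0, "fingers": -0.5}, {"x": 0.001, "y": -0.002, "z": 0.0, "spin": 0, "fingers": -0.5}, {"x": 0.001, "y": -0.002, "z": -0.05, "spin": 0, "fingers": -0.5}, {"x": 0.001, "y": -0.002, "z": -0.05, "spin": 0, "fingers": -0.5}, {"x": 0.001, "y": -0.002, "z": -0.05, "spin": 0, "fingers": -0.5}]' --newtons 20

```text
time_s: 16.9
tcp_pos: [0.5714, 0.1575, 0.1352]
eef_rot: [180.0, -0.0, 167.6]
contact_force: [0.2, -0.1, -2.2]
gripper_width: 0.0362
gripper_force: 20.0
```

Run:
```python
from h import *
go(*car(0,.032),.09,-0.8); s=sensors.get_state(); print(s['tcp_pos'])
```

```text
to [ 0.5587 -0.1723  0.09   -0.8   ] shift [-0.0586 -0.3248  0.045 ] spin -0.203 joint6 -136.7
[0.5713636  0.15747885 0.13518115]
```

>>> drive_tool --rows '[{"x": -0.01, "y": -0.055, "z": 0, "spin": -0.04, "fingers": -0.5}, {"x": -0.02, "y": -0.11, "z": 0, "spin": -0.08, "fingers": -0.5}, {"x": -0.03, "y": -0.165, "z": 0, "spin": -0.12, "fingers": -0.5}, {"x": -0.04, "y": -0.22, "z": 0, "spin": -0.16, "fingers": -0.5}, {"x": -0.05, "y": -0.275, "z": 0, "spin": -0.2, "fingers": -0.5}, {"x": -0.0585, "y": -0.32, "z": 0.01, "spin": -0.203, "fingers": -0.5}, {"x": -0.0585, "y": -0.325, "z": 0.03, "spin": -0.203, "fingers": -0.5}, {"x": -0.0585, "y": -0.325, "z": 0.045, "spin": -0.203, "fingers": -0.5}, {"x": -0.0585, "y": -0.325, "z": 0.045, "spin": -0.203, "fingers": -0.5}, {"x": -0.0585, "y": -0.325, "z": 0.045, "spin": -0.203, "fingers": -0.5}]'

```text
time_s: 18.15
tcp_pos: [0.5597, -0.1717, 0.0904]
eef_rot: [-180.0, -0.0, 179.3]
contact_force: [-0.9, -0.2, -1.3]
gripper_width: 0.0361
gripper_force: 20.0
```

Run:
```python
from h import *
go(*car(0,.032),.0385,-0.8); s=sensors.get_state(); print(s['tcp_pos'])
```

```text
to [ 0.5587 -0.1723  0.0385 -0.8   ] shift [ 0.0009 -0.0006  0.0519] spin 0.002 joint6 -92.8
[ 0.55968692 -0.17167807  0.09044664]
```

Good. I'll lower, release and lift towards the next tin.

>>> drive_tool --rows '[{"x": 0.0005, "y": -0.0005, "z": 0.025, "spin": 0, "fingers": -0.5}, {"x": 0.0005, "y": -0.0005, "z": 0.042, "spin": 0, "fingers": -0.5}, {"x": 0.0005, "y": -0.0005, "z": 0.05, "spin": 0, "fingers": -0.5}, {"x": 0.0005, "y": -0.0005, "z": 0.053, "spin": 0, "fingers": -0.5}, {"x": 0.0005, "y": -0.0005, "z": 0.053, "spin": 0, "fingers": -0.05}, {"x": 0.0005, "y": -0.0005, "z": 0.053, "spin": 0, "fingers": -0.05}, {"x": 0.0005, "y": -0.0005, "z": 0.053, "spin": 0, "fingers": -0.05}, {"x": 0.0005, "y": -0.0005, "z": 0, "spin": 0, "fingers": -0.05}, {"x": 0.0005, "y": -0.0005, "z": -0.05, "spin": 0, "fingers": 0.2}, {"x": 0.03, "y": -0.05, "z": -0.1, "spin": 0, "fingers": 0.6}]'

```text
time_s: 19.4
tcp_pos: [0.5356, -0.2123, 0.1836]
eef_rot: [-180.0, 0.1, 179.4]
contact_force: [1.0, -1.0, 0.3]
gripper_width: 0.0563
gripper_force: 0.0
```

>>> drive_tool --rows '[{"x": 0.02, "y": -0.05, "z": -0.05, "spin": 0, "fingers": 0.6}, {"x": 0.06, "y": -0.1, "z": -0.1, "spin": 0, "fingers": 0.6}, {"x": 0.1, "y": -0.15, "z": -0.1, "spin": 0, "fingers": 0.6}, {"x": 0.14, "y": -0.2, "z": -0.1, "spin": 0, "fingers": 0.6}, {"x": 0.18, "y": -0.25, "z": -0.1, "spin": 0, "fingers": 0.6}, {"x": 0.18, "y": -0.25, "z": -0.1, "spin": 0, "fingers": 0.6}, {"x": 0.18, "y": -0.25, "z": -0.1, "spin": 0, "fingers": 0.6}]'

```text
time_s: 20.27
tcp_pos: [0.3492, -0.4621, 0.2812]
eef_rot: [-180.0, -0.0, 179.1]
contact_force: [0.4, -0.8, -0.2]
gripper_width: 0.0699
gripper_force: 0.0
```

Run:
```python
from h import *
c=cap('top','t5.png')
for t in tins2(c): print(np.round(t[0],4),round(t[1],1),np.round(t[2]))
im=c['pixels'][:,:,::-1]; cv2.imwrite('pics/t5c.png',cv2.resize(im[150:275,200:470],(800,370),interpolation=cv2.INTER_CUBIC))
go(.5789,.2953,.2,105.9); go(.469,.0893,.2,-105.8)
```

```text
[ 0.5584 -0.1091] -179.6 [223. 253.]
[ 0.5591 -0.1742] 177.6 [222. 254.]
[0.5789 0.2953] 105.9 [  0. 219.]
[0.4691 0.0895] -105.8 [  0. 236.]
to [  0.5789   0.2953   0.2    105.9   ] shift [-0.2172  0.7601  0.0813] spin 1.278 joint6 -57.4
to [ 4.690e-01  8.930e-02  2.000e-01 -1.058e+02] shift [-0.1105  0.5524  0.0813] spin -1.311 joint6 -57.4
```

View pics/t5c.png

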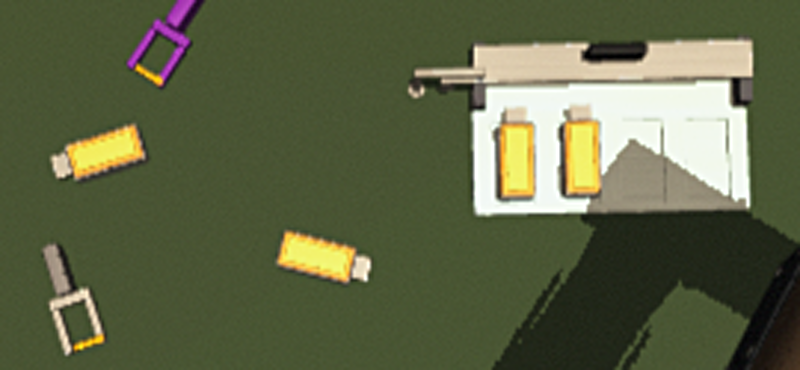

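Two tins sit in pockets 4 and 3 (crop px (515,160) and (580,158)) with their tabs up towards the keeper. The remaining tins at crop px (105,152) and (320,257) are unmoved. Next is the right-hand tin.

>>> drive_tool --rows '[{"x": -0.11, "y": 0.55, "z": 0.0, "spin": -1.31, "fingers": 0.6}, {"x": -0.11, "y": 0.55, "z": 0.0, "spin": -1.31, "fingers": 0.6}, {"x": -0.11, "y": 0.55, "z": 0.0, "spin": -1.31, "fingers": 0.6}, {"x": -0.11, "y": 0.55, "z": 0.0, "spin": -1.31, "fingers": 0.6}, {"x": -0.11, "y": 0.55, "z": 0.0, "spin": -1.31, "fingers": 0.6}, {"x": -0.11, "y": 0.55, "z": 0.0, "spin": -1.31, "fingers": 0.6}, {"x": -0.11, "y": 0.55, "z": 0.0, "spin": -1.31, "fingers": 0.6}, {"x": -0.11, "y": 0.55, "z": 0.0, "spin": -1.31, "fingers": 0.6}, {"x": -0.11, "y": 0.55, "z": 0.0, "spin": -1.31, "fingers": 0.6}, {"x": -0.11, "y": 0.55, "z": 0.0, "spin": -1.31, "fingers": 0.6}]'

```text
time_s: 21.58
tcp_pos: [0.4683, 0.0922, 0.281]
eef_rot: [180.0, 0.0, -105.4]
contact_force: [-0.1, -0.4, -0.2]
gripper_width: 0.0702
gripper_force: 0.0
```

Run:
```python
from h import *
go(.469,.0893,.1,-105.8)
```

```text
to [ 4.690e-01  8.930e-02  1.000e-01 -1.058e+02] shift [ 0.0026 -0.0015  0.181 ] spin 0.008 joint6 -50.2
```

>>> drive_tool --rows '[{"x": 0.0025, "y": -0.0015, "z": 0.05, "spin": 0.008, "fingers": 0.6}, {"x": 0.0025, "y": -0.0015, "z": 0.1, "spin": 0.008, "fingers": 0.6}, {"x": 0.0025, "y": -0.0015, "z": 0.15, "spin": 0.008, "fingers": 0.6}, {"x": 0.0025, "y": -0.0015, "z": 0.18, "spin": 0.008, "fingers": 0.6}, {"x": 0.0025, "y": -0.0015, "z": 0.18, "spin": 0.008, "fingers": 0.6}, {"x": 0.0025, "y": -0.0015, "z": 0.18, "spin": 0.008, "fingers": 0.6}]'

```text
time_s: 22.32
tcp_pos: [0.4695, 0.0854, 0.1026]
eef_rot: [-179.9, 0.1, -106.1]
contact_force: [-0.6, 0.5, -0.0]
gripper_width: 0.07
gripper_force: 0.0
```

Run:
```python
from h import *
go(.469,.0893,.03,-105.8)
for t in tins2(cap('side')): print(np.round(t[0],4),round(t[1],1),np.round(t[2]))
```

```text
to [ 4.690e-01  8.930e-02  3.000e-02 -1.058e+02] shift [-0.0035  0.0017  0.0726] spin -0.006 joint6 -50.2
[0.473  0.0848] -105.1 [138. 200.]
[0.5838 0.29  ] 106.2 [133. 229.]
```

>>> drive_tool --rows '[{"x": -0.0015, "y": 0.001, "z": 0.04, "spin": -0.005, "fingers": 0.6}, {"x": -0.0015, "y": 0.001, "z": 0.065, "spin": -0.005, "fingers": 0.6}, {"x": -0.0015, "y": 0.001, "z": 0.0725, "spin": -0.005, "fingers": 0.6}, {"x": -0.0015, "y": 0.001, "z": 0.0725, "spin": -0.005, "fingers": 0}, {"x": -0.0015, "y": 0.001, "z": 0.0725, "spin": -0.005, "fingers": -0.5}, {"x": -0.0015, "y": 0.001, "z": 0.0725, "spin": -0.005, "fingers": -0.5}, {"x": -0.0015, "y": 0.001, "z": 0.0725, "spin": -0.005, "fingers": -0.5}]'

```text
time_s: 23.25
tcp_pos: [0.4686, 0.0869, 0.0293]
eef_rot: [-180.0, 0.0, -105.9]
contact_force: [-0.8, 0.8, 4.8]
gripper_width: 0.0357
gripper_force: 18.5
```

>>> drive_tool --rows '[{"x": 0, "y": 0, "z": -0.05, "spin": 0, "fingers": -0.5}, {"x": 0, "y": 0, "z": -0.1, "spin": 0, "fingers": -0.5}, {"x": 0, "y": 0, "z": -0.11, "spin": 0, "fingers": -0.5}, {"x": 0, "y": 0, "z": -0.11, "spin": 0, "fingers": -0.5}, {"x": 0, "y": 0, "z": -0.11, "spin": 0, "fingers": -0.5}]'

```text
time_s: 23.88
tcp_pos: [0.4673, 0.0862, 0.1373]
eef_rot: [179.9, -0.1, -105.9]
contact_force: [-1.3, 0.3, -1.7]
gripper_width: 0.0358
gripper_force: 20.0
```

Run:
```python
from h import *
go(*car(0,-.032),.1,-0.8)
```

```text
to [ 0.5579 -0.2363  0.1    -0.8   ] shift [ 0.2854 -0.1755  0.0375] spin 1.307 joint6 -50.1
```

>>> drive_tool --rows '[{"x": 0.03, "y": -0.018, "z": 0, "spin": -0.18, "fingers": -0.5}, {"x": 0.06, "y": -0.036, "z": 0, "spin": -0.36, "fingers": -0.5}, {"x": 0.09, "y": -0.054, "z": 0, "spin": -0.54, "fingers": -0.5}, {"x": 0.12, "y": -0.072, "z": 0, "spin": -0.72, "fingers": -0.5}, {"x": 0.15, "y": -0.09, "z": 0, "spin": -0.9, "fingers": -0.5}, {"x": 0.18, "y": -0.108, "z": 0, "spin": -1.08, "fingers": -0.5}, {"x": 0.21, "y": -0.126, "z": 0, "spin": -1.26, "fingers": -0.5}, {"x": 0.24, "y": -0.144, "z": 0, "spin": -1.44, "fingers": -0.5}, {"x": 0.27, "y": -0.165, "z": 0, "spin": -1.62, "fingers": -0.5}, {"x": 0.285, "y": -0.1775, "z": 0, "spin": -1.8, "fingers": -0.5}]'

```text
time_s: 25.12
tcp_pos: [0.5604, -0.2375, 0.1362]
eef_rot: [-180.0, 0.2, -2.5]
contact_force: [-0.5, 0.5, -1.7]
gripper_width: 0.036
gripper_force: 20.0
```

>>> drive_tool --rows '[{"x": 0, "y": 0, "z": 0, "spin": -0.034, "fingers": -0.5}, {"x": 0, "y": 0, "z": 0.035, "spin": -0.034, "fingers": -0.5}, {"x": 0, "y": 0, "z": 0.035, "spin": -0.034, "fingers": -0.5}, {"x": 0, "y": 0, "z": 0.035, "spin": -0.034, "fingers": -0.5}]'

```text
time_s: 25.62
tcp_pos: [0.5612, -0.2356, 0.104]
eef_rot: [180.0, 0.0, -0.8]
contact_force: [-0.3, -0.4, -1.4]
gripper_width: 0.0355
gripper_force: 20.0
```

Run:
```python
from h import *
go(*car(.002,-.032),.0385,-0.8); print(sensors.get_state()['tcp_pos'],sensors.get_state()['eef_rot'])
```

```text
to [ 0.5599 -0.2363  0.0385 -0.8   ] shift [-0.0013  0.0007  0.0655] spin 0.0 joint6 93.6
[ 0.56116214 -0.23559213  0.10402451] [ 1.79983580e+02  3.99215995e-02 -7.93990867e-01]
```

>>> drive_tool --rows '[{"x": -0.001, "y": 0.0005, "z": 0.035, "spin": 0, "fingers": -0.5}, {"x": -0.001, "y": 0.0005, "z": 0.053, "spin": 0, "fingers": -0.5}, {"x": -0.001, "y": 0.0005, "z": 0.062, "spin": 0, "fingers": -0.5}, {"x": -0.001, "y": 0.0005, "z": 0.067, "spin": 0, "fingers": -0.5}, {"x": -0.001, "y": 0.0005, "z": 0.067, "spin": 0, "fingers": -0.05}, {"x": -0.001, "y": 0.0005, "z": 0.067, "spin": 0, "fingers": -0.05}, {"x": -0.001, "y": 0.0005, "z": 0.067, "spin": 0, "fingers": -0.05}, {"x": -0.001, "y": 0.0005, "z": 0.02, "spin": 0, "fingers": -0.05}, {"x": -0.001, "y": 0.0005, "z": -0.04, "spin": 0, "fingers": 0.2}, {"x": -0.001, "y": 0.0005, "z": -0.1, "spin": 0, "fingers": 0.6}]'

```text
time_s: 26.88
tcp_pos: [0.5598, -0.2365, 0.2059]
eef_rot: [180.0, 0.0, -0.8]
contact_force: [0.4, -0.6, -0.3]
gripper_width: 0.0564
gripper_force: 0.0
```

>>> drive_tool --rows '[{"x": 0, "y": 0, "z": -0.08, "spin": 0.15, "fingers": 0.6}, {"x": -0.05, "y": 0.04, "z": -0.08, "spin": 0.3, "fingers": 0.6}, {"x": -0.1, "y": 0.09, "z": -0.08, "spin": 0.45, "fingers": 0.6}, {"x": -0.15, "y": 0.14, "z": -0.08, "spin": 0.6, "fingers": 0.6}, {"x": -0.2, "y": 0.19, "z": -0.08, "spin": 0.75, "fingers": 0.6}, {"x": -0.2, "y": 0.23, "z": -0.08, "spin": 0.9, "fingers": 0.6}, {"x": -0.2, "y": 0.23, "z": -0.08, "spin": 1.05, "fingers": 0.6}, {"x": -0.2, "y": 0.23, "z": -0.08, "spin": 1.2, "fingers": 0.6}, {"x": -0.2, "y": 0.23, "z": -0.08, "spin": 1.28, "fingers": 0.6}]'

```text
time_s: 28.0
tcp_pos: [0.3565, -0.4639, 0.2839]
eef_rot: [-180.0, -0.0, -74.4]
contact_force: [0.0, 0.4, -0.1]
gripper_width: 0.0697
gripper_force: 0.0
```

Run:
```python
from h import *
c=cap('top')
for t in tins2(c): print(np.round(t[0],4),round(t[1],1),np.round(t[2]))
go(.5789,.2953,.2,105.9); print(sensors.get_state()['joints'])
```

```text
[ 0.5582 -0.1103] 178.2 [223. 253.]
[ 0.5591 -0.1742] 177.6 [222. 255.]
[ 0.5602 -0.2365] -2.7 [220. 156.]
[0.579  0.2951] 105.9 [  0. 219.]
to [  0.5789   0.2953   0.2    105.9   ] shift [-0.6724 -0.4166  0.0839] spin -0.008 joint6 48.8
[-3.33092253e+01  1.08125301e+01 -7.63603702e+00 -5.49733232e-04
 -7.15400812e+01  4.87694459e+01]
```

>>> drive_tool --rows '[{"x": -0.672, "y": -0.417, "z": 0, "spin": 0, "fingers": 0.6}, {"x": -0.672, "y": -0.417, "z": 0, "spin": 0, "fingers": 0.6}, {"x": -0.672, "y": -0.417, "z": 0, "spin": 0, "fingers": 0.6}, {"x": -0.672, "y": -0.417, "z": 0, "spin": 0, "fingers": 0.6}, {"x": -0.672, "y": -0.417, "z": 0, "spin": 0, "fingers": 0.6}, {"x": -0.672, "y": -0.417, "z": 0, "spin": 0, "fingers": 0.6}, {"x": -0.672, "y": -0.417, "z": 0, "spin": 0, "fingers": 0.6}, {"x": -0.672, "y": -0.417, "z": 0, "spin": 0, "fingers": 0.6}, {"x": -0.672, "y": -0.417, "z": 0, "spin": 0, "fingers": 0.6}, {"x": -0.672, "y": -0.417, "z": 0, "spin": 0, "fingers": 0.6}]'

```text
time_s: 29.3
tcp_pos: [0.5288, 0.1395, 0.2844]
eef_rot: [-179.9, 0.0, -74.0]
contact_force: [0.6, -1.1, 1.4]
gripper_width: 0.07
gripper_force: 0.0
```

Run:
```python
from h import *
go(.5789,.2953,.1,105.9)
```

```text
to [5.789e-01 2.953e-01 1.000e-01 1.059e+02] shift [-0.1359 -0.0908  0.1846] spin 0.002 joint6 -19.3
```

>>> drive_tool --rows '[{"x": -0.05, "y": -0.033, "z": 0, "spin": 0, "fingers": 0.6}, {"x": -0.1, "y": -0.066, "z": 0, "spin": 0, "fingers": 0.6}, {"x": -0.136, "y": -0.091, "z": 0.03, "spin": 0, "fingers": 0.6}, {"x": -0.136, "y": -0.091, "z": 0.09, "spin": 0, "fingers": 0.6}, {"x": -0.136, "y": -0.091, "z": 0.15, "spin": 0, "fingers": 0.6}, {"x": -0.136, "y": -0.091, "z": 0.184, "spin": 0, "fingers": 0.6}, {"x": -0.136, "y": -0.091, "z": 0.184, "spin": 0, "fingers": 0.6}, {"x": -0.136, "y": -0.091, "z": 0.184, "spin": 0, "fingers": 0.6}, {"x": -0.136, "y": -0.091, "z": 0.184, "spin": 0, "fingers": 0.6}]'

```text
time_s: 30.42
tcp_pos: [0.5801, 0.2938, 0.1022]
eef_rot: [-179.8, 0.1, -74.1]
contact_force: [-0.0, -0.3, 0.5]
gripper_width: 0.0702
gripper_force: 0.0
```

Run:
```python
from h import *
go(.5789,.2953,.03,105.9)
for t in tins2(cap('side')): print(np.round(t[0],4),round(t[1],1),np.round(t[2]))
```

```text
to [5.789e-01 2.953e-01 3.000e-02 1.059e+02] shift [-0.0017  0.001   0.0722] spin -0.0 joint6 -28.1
[ 0.5659 -0.2493] -4.2 [236. 228.]
[ 0.5653 -0.19  ] 179.5 [237. 241.]
[ 0.5649 -0.1252] 178.3 [238. 247.]
[0.5835 0.2899] 106.1 [133. 139.]
```

>>> drive_tool --rows '[{"x": -0.0015, "y": 0.001, "z": 0.04, "spin": 0, "fingers": 0.6}, {"x": -0.0015, "y": 0.001, "z": 0.065, "spin": 0, "fingers": 0.6}, {"x": -0.0015, "y": 0.001, "z": 0.072, "spin": 0, "fingers": 0.6}, {"x": -0.0015, "y": 0.001, "z": 0.072, "spin": 0, "fingers": 0}, {"x": -0.0015, "y": 0.001, "z": 0.072, "spin": 0, "fingers": -0.5}, {"x": -0.0015, "y": 0.001, "z": 0.072, "spin": 0, "fingers": -0.5}, {"x": -0.0015, "y": 0.001, "z": 0.072, "spin": 0, "fingers": -0.5}]'

```text
time_s: 31.35
tcp_pos: [0.5781, 0.2945, 0.0286]
eef_rot: [-179.9, 0.0, -74.1]
contact_force: [0.2, 1.2, 2.4]
gripper_width: 0.0357
gripper_force: 18.5
```

>>> drive_tool --rows '[{"x": 0, "y": 0, "z": -0.05, "spin": 0, "fingers": -0.5}, {"x": 0, "y": 0, "z": -0.1, "spin": 0, "fingers": -0.5}, {"x": 0, "y": 0, "z": -0.11, "spin": 0, "fingers": -0.5}, {"x": 0, "y": 0, "z": -0.11, "spin": 0, "fingers": -0.5}, {"x": 0, "y": 0, "z": -0.11, "spin": 0, "fingers": -0.5}]'

```text
time_s: 31.98
tcp_pos: [0.5767, 0.2935, 0.136]
eef_rot: [179.8, -0.0, -74.1]
contact_force: [0.3, 0.4, -1.6]
gripper_width: 0.0359
gripper_force: 20.0
```

Run:
```python
from h import *
go(*car(0,-.096),.1,-0.8)
```

```text
to [ 0.557  -0.3003  0.1    -0.8   ] shift [0.5658 0.1811 0.0369] spin -1.28 joint6 -28.3
```

>>> drive_tool --rows '[{"x": 0.05, "y": 0.016, "z": 0, "spin": 0.17, "fingers": -0.5}, {"x": 0.1, "y": 0.032, "z": 0, "spin": 0.34, "fingers": -0.5}, {"x": 0.15, "y": 0.048, "z": 0, "spin": 0.51, "fingers": -0.5}, {"x": 0.2, "y": 0.064, "z": 0, "spin": 0.68, "fingers": -0.5}, {"x": 0.25, "y": 0.08, "z": 0, "spin": 0.85, "fingers": -0.5}, {"x": 0.3, "y": 0.096, "z": 0, "spin": 1.02, "fingers": -0.5}, {"x": 0.35, "y": 0.112, "z": 0, "spin": 1.19, "fingers": -0.5}, {"x": 0.4, "y": 0.128, "z": 0, "spin": 1.36, "fingers": -0.5}, {"x": 0.45, "y": 0.144, "z": 0, "spin": 1.53, "fingers": -0.5}, {"x": 0.5, "y": 0.16, "z": 0, "spin": 1.7, "fingers": -0.5}]'

```text
time_s: 33.22
tcp_pos: [0.5594, -0.2321, 0.136]
eef_rot: [180.0, -0.2, -171.9]
contact_force: [1.4, 0.2, -1.5]
gripper_width: 0.0358
gripper_force: 20.0
```

Run:
```python
from h import *
go(*car(0,-.096),.1,-0.8); print(sensors.get_state()['eef_rot'])
```

```text
to [ 0.557  -0.3003  0.1    -0.8   ] shift [ 0.012  -0.0672  0.036 ] spin 0.156 joint6 -77.8
[ 1.79953056e+02 -1.58822781e-01 -1.71854790e+02]
```

>>> drive_tool --rows '[{"x": 0.006, "y": -0.035, "z": 0, "spin": 0.1, "fingers": -0.5}, {"x": 0.012, "y": -0.067, "z": 0, "spin": 0.156, "fingers": -0.5}, {"x": 0.012, "y": -0.067, "z": 0.02, "spin": 0.156, "fingers": -0.5}, {"x": 0.012, "y": -0.067, "z": 0.036, "spin": 0.156, "fingers": -0.5}, {"x": 0.012, "y": -0.067, "z": 0.036, "spin": 0.156, "fingers": -0.5}, {"x": 0.012, "y": -0.067, "z": 0.036, "spin": 0.156, "fingers": -0.5}]'

```text
time_s: 33.98
tcp_pos: [0.5588, -0.2982, 0.1018]
eef_rot: [-180.0, -0.0, 179.6]
contact_force: [-0.2, 0.2, -1.8]
gripper_width: 0.0358
gripper_force: 20.0
```

Run:
```python
from h import *
go(*car(0,-.096),.0375,-0.8); print(sensors.get_state()['eef_rot'])
```

```text
to [ 0.557  -0.3003  0.0375 -0.8   ] shift [ 0.0018 -0.0021  0.0643] spin 0.007 joint6 -80.0
[-1.79986811e+02 -1.59667898e-02  1.79593754e+02]
```

>>> drive_tool --rows '[{"x": 0.0015, "y": -0.0015, "z": 0.035, "spin": 0.007, "fingers": -0.5}, {"x": 0.0015, "y": -0.0015, "z": 0.052, "spin": 0.007, "fingers": -0.5}, {"x": 0.0015, "y": -0.0015, "z": 0.06, "spin": 0.007, "fingers": -0.5}, {"x": 0.0015, "y": -0.0015, "z": 0.0645, "spin": 0.007, "fingers": -0.5}, {"x": 0.0015, "y": -0.0015, "z": 0.065, "spin": 0.007, "fingers": -0.5}]'

```text
time_s: 34.6
tcp_pos: [0.5574, -0.3001, 0.0372]
eef_rot: [-180.0, 0.0, 179.1]
contact_force: [-0.6, 0.1, -1.8]
gripper_width: 0.0359
gripper_force: 20.0
```

>>> drive_tool --rows '[{"x": 0, "y": 0, "z": 0, "spin": 0, "fingers": -0.05}, {"x": 0, "y": 0, "z": 0, "spin": 0, "fingers": -0.05}, {"x": 0, "y": 0, "z": 0, "spin": 0, "fingers": -0.05}, {"x": 0, "y": 0, "z": -0.05, "spin": 0, "fingers": -0.05}, {"x": 0, "y": 0, "z": -0.11, "spin": 0, "fingers": 0}, {"x": 0.04, "y": -0.04, "z": -0.17, "spin": 0, "fingers": 0.2}, {"x": 0.09, "y": -0.08, "z": -0.2, "spin": 0, "fingers": 0.2}, {"x": 0.14, "y": -0.12, "z": -0.2, "spin": 0, "fingers": 0.2}, {"x": 0.18, "y": -0.16, "z": -0.2, "spin": 0, "fingers": 0.2}, {"x": 0.18, "y": -0.16, "z": -0.2, "spin": 0, "fingers": 0.2}]'

```text
time_s: 35.85
tcp_pos: [0.3721, -0.459, 0.2376]
eef_rot: [-180.0, 0.0, 179.0]
contact_force: [0.2, 0.4, -0.6]
gripper_width: 0.0524
gripper_force: 0.0
```

Run:
```python
from h import *
c=cap('top'); s=cap('side')
for t in tins2(c): print(np.round(t[0],4),round(t[1],1),np.round(t[2]))
im=c['pixels'][:,:,::-1]; a=cv2.resize(im[145:235,320:470],(500,300),interpolation=cv2.INTER_CUBIC)
im=s['pixels'][:,:,::-1]; b=cv2.resize(im[170:250,240:345],(394,300),interpolation=cv2.INTER_CUBIC)
d=np.zeros((600,500,3),np.uint8); d[:300]=a; d[300:,:394]=b; cv2.imwrite('pics/p6.png',d)
g=car(.096,0); go(*g,.2,-90.8); print(sensors.get_state()['joints'])
```

```text
[ 0.5597 -0.1092] 177.8 [224. 248.]
[ 0.5593 -0.1732] 0.4 [223. 161.]
[ 0.5601 -0.238 ] -2.7 [220. 156.]
[ 0.5596 -0.3015] -1.8 [221. 136.]
to [  0.6543  -0.2056   0.2    -90.8   ] shift [-0.2767  0.2579  0.0372] spin 1.567 joint6 -59.1
[-3.19316580e+01  1.30147480e+01 -1.10171377e+01  2.52334638e-03
 -6.59389983e+01 -5.91004094e+01]
```

View pics/p6.png

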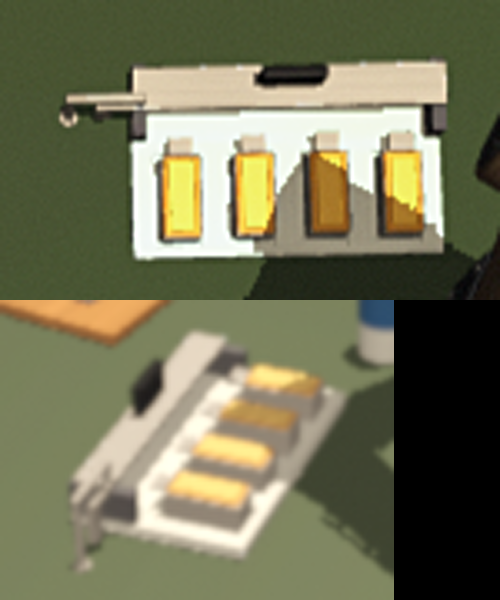

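All four tins sit in pockets (top crop px (180,195), (253,195), (328,190), (402,190)) with tabs towards the keeper. The side view shows them level. Next I'll close the keeper.

>>> drive_tool --rows '[{"x": -0.03, "y": 0.028, "z": 0, "spin": -0.17, "fingers": 0.2}, {"x": -0.06, "y": 0.056, "z": 0, "spin": -0.34, "fingers": 0.2}, {"x": -0.09, "y": 0.084, "z": 0, "spin": -0.51, "fingers": 0.2}, {"x": -0.12, "y": 0.112, "z": 0, "spin": -0.68, "fingers": 0.2}, {"x": -0.15, "y": 0.14, "z": 0, "spin": -0.85, "fingers": 0.2}, {"x": -0.18, "y": 0.168, "z": 0, "spin": -1.02, "fingers": 0.2}, {"x": -0.21, "y": 0.196, "z": 0, "spin": -1.19, "fingers": 0.2}, {"x": -0.24, "y": 0.224, "z": 0, "spin": -1.36, "fingers": 0.2}, {"x": -0.277, "y": 0.258, "z": 0, "spin": -1.53, "fingers": 0.2}, {"x": -0.277, "y": 0.258, "z": 0, "spin": -1.575, "fingers": 0.2}]'

```text
time_s: 37.2
tcp_pos: [0.6581, -0.1995, 0.2354]
eef_rot: [179.9, 0.0, -90.2]
contact_force: [-1.4, -0.6, -0.5]
gripper_width: 0.0526
gripper_force: 0.0
```

>>> drive_tool --rows '[{"x": 0, "y": 0, "z": 0.05, "spin": 0, "fingers": 0.2}, {"x": 0, "y": 0, "z": 0.09, "spin": 0, "fingers": 0.2}, {"x": 0, "y": 0, "z": 0.1, "spin": 0, "fingers": 0.2}, {"x": 0, "y": 0, "z": 0.1, "spin": 0, "fingers": 0.2}, {"x": 0, "y": 0, "z": 0.1, "spin": 0, "fingers": 0.2}]'

```text
time_s: 37.83
tcp_pos: [0.6568, -0.2035, 0.1388]
eef_rot: [-179.8, -0.0, -90.6]
contact_force: [0.8, -0.2, 0.6]
gripper_width: 0.0525
gripper_force: 0.0
```

Run:
```python
from h import *
go(.6544,-.2063,.077,-90.8); print(sensors.get_state()['tcp_pos'])
```

```text
to [ 6.544e-01 -2.063e-01  7.700e-02 -9.080e+01] shift [0.0028 0.0025 0.0618] spin 0.004 joint6 0.4
[ 0.65677971 -0.20347189  0.13881194]
```

>>> drive_tool --rows '[{"x": 0.0025, "y": 0.0025, "z": 0.04, "spin": 0.004, "fingers": 0.2}, {"x": 0.0025, "y": 0.0025, "z": 0.059, "spin": 0.004, "fingers": 0.2}, {"x": 0.0025, "y": 0.0025, "z": 0.061, "spin": 0.004, "fingers": 0.2}, {"x": 0.0025, "y": 0.0025, "z": 0.061, "spin": 0.004, "fingers": -0.4}, {"x": 0.0025, "y": 0.0025, "z": 0.061, "spin": 0.004, "fingers": -0.9}, {"x": 0.0025, "y": 0.0025, "z": 0.061, "spin": 0.004, "fingers": -0.9}, {"x": 0.0025, "y": 0.0025, "z": 0.061, "spin": 0.004, "fingers": -0.9}, {"x": 0.0025, "y": 0.0025, "z": 0.061, "spin": 0.004, "fingers": -0.9}]' --newtons 15

```text
time_s: 38.83
tcp_pos: [0.6532, -0.2061, 0.0761]
eef_rot: [-180.0, -0.0, -90.8]
contact_force: [0.8, 0.3, 0.7]
gripper_width: 0.0121
gripper_force: 15.0
```

>>> drive_tool --rows '[{"x": 0, "y": 0.006, "z": 0, "spin": 0, "fingers": -0.9}, {"x": 0, "y": 0.012, "z": 0, "spin": 0, "fingers": -0.9}, {"x": 0, "y": 0.017, "z": 0, "spin": 0, "fingers": -0.9}, {"x": 0, "y": 0.022, "z": 0, "spin": 0, "fingers": -0.9}, {"x": 0, "y": 0.027, "z": 0, "spin": 0, "fingers": -0.9}, {"x": 0, "y": 0.03, "z": 0, "spin": 0, "fingers": -0.9}, {"x": 0, "y": 0.032, "z": 0, "spin": 0, "fingers": -0.9}, {"x": 0, "y": 0.032, "z": 0, "spin": 0, "fingers": -0.9}]'

```text
time_s: 39.83
tcp_pos: [0.6207, -0.2057, 0.076]
eef_rot: [180.0, -0.0, -90.9]
contact_force: [-1.6, -1.9, 5.8]
gripper_width: 0.0117
gripper_force: 15.0
```

>>> drive_tool --rows '[{"x": 0, "y": 0.002, "z": 0, "spin": 0, "fingers": -0.9}, {"x": 0, "y": 0.003, "z": 0, "spin": 0, "fingers": -0.9}, {"x": 0, "y": 0.003, "z": 0, "spin": 0, "fingers": -0.9}, {"x": 0, "y": 0.003, "z": 0, "spin": 0, "fingers": -0.9}]'

```text
time_s: 40.33
tcp_pos: [0.6202, -0.2057, 0.0761]
eef_rot: [-179.8, -0.0, -90.8]
contact_force: [9.1, -3.8, -0.7]
gripper_width: 0.0117
gripper_force: 15.0
```

>>> drive_tool --rows '[{"x": 0, "y": 0.002, "z": 0, "spin": 0, "fingers": -0.9}, {"x": 0, "y": 0.002, "z": 0, "spin": 0, "fingers": -0.9}, {"x": 0, "y": 0.002, "z": 0, "spin": 0, "fingers": -0.9}]'

```text
time_s: 40.7
tcp_pos: [0.6202, -0.2057, 0.0761]
eef_rot: [-179.6, -0.0, -90.8]
contact_force: [13.9, -3.8, -6.1]
gripper_width: 0.0118
gripper_force: 15.0
```

>>> drive_tool --rows '[{"x": 0, "y": -0.003, "z": 0, "spin": 0, "fingers": -0.9}, {"x": 0, "y": -0.003, "z": 0, "spin": 0, "fingers": 0}, {"x": 0, "y": -0.003, "z": 0, "spin": 0, "fingers": 0}, {"x": 0, "y": -0.003, "z": 0, "spin": 0, "fingers": 0}, {"x": 0, "y": -0.003, "z": -0.06, "spin": 0, "fingers": 0}, {"x": 0, "y": -0.003, "z": -0.12, "spin": 0, "fingers": 0}, {"x": 0, "y": -0.003, "z": -0.18, "spin": 0, "fingers": 0}, {"x": 0.05, "y": 0.05, "z": -0.2, "spin": 0, "fingers": 0}, {"x": 0.1, "y": 0.09, "z": -0.2, "spin": 0, "fingers": 0}, {"x": 0.15, "y": 0.13, "z": -0.2, "spin": 0, "fingers": 0}]'

```text
time_s: 41.95
tcp_pos: [0.4922, -0.3422, 0.2762]
eef_rot: [-180.0, 0.0, -90.8]
contact_force: [0.3, -1.5, 0.1]
gripper_width: 0.0439
gripper_force: 0.0
```

>>> drive_tool --rows '[{"x": 0.05, "y": 0.05, "z": 0, "spin": 0, "fingers": 0}, {"x": 0.1, "y": 0.1, "z": 0, "spin": 0, "fingers": 0}, {"x": 0.1, "y": 0.1, "z": 0, "spin": 0, "fingers": 0}]'

```text
time_s: 42.32
tcp_pos: [0.3893, -0.4416, 0.2756]
eef_rot: [180.0, 0.0, -91.0]
contact_force: [1.4, 0.6, 0.0]
gripper_width: 0.0441
gripper_force: 0.0
```

```bash
cat >> h.py <<'E'
def clip(c,win=None):
    "grip (z .036) and hook (z .016) of the grey clip in the top view: low saturation, not the bench"
    h=hsv(c); x0,x1,y0,y1=win or (195,345,185,280)
    m=np.zeros(h.shape[:2],bool); m[y0:y1,x0:x1]=((h[...,1]<75)&(h[...,2]>60))[y0:y1,x0:x1]
    return m
E
python3 - <<'E'
from h import *
c=cap('top'); s=sensors.get_state(); print(s['tcp_pos'])
for t in tins2(c): print(np.round(t[0],4),round(t[1],1),np.round(t[2]))
m=clip(c)
for ce,st,k in comps(m,8): print(ce,st)
h=hsv(c)
print(h[228:270,214:236,1][::3]); print(h[228:270,214:236,2][::3])
im=c['pixels'][:,:,::-1]; a=cv2.resize(im[225:275,205:245],(480,600),interpolation=cv2.INTER_CUBIC); 
b=cv2.resize(im[145:235,320:470],(300,180)); d=np.zeros((600,780,3),np.uint8); d[:,:480]=a; d[:180,480:]=b; cv2.imwrite('pics/c7.png',d)
E
```

```text
[ 0.38927887 -0.44178572  0.27553211]
[ 0.5582 -0.1091] 177.8 [189. 252.]
[ 0.5621 -0.1729] -2.4 [221. 140.]
[ 0.5602 -0.237 ] -1.8 [218. 155.]
[ 0.5596 -0.3015] -1.8 [227. 136.]
[222.1042471  250.02316602] [214 232  21  38 259]
[[ 96 103  99 101 101 103 104 104  99 101 104  97  99  99 100 104  96  96
   99 104 103  98]
 [ 99 105 104 104  92  98 105 101  99  98  98 100 103  98 100  98  99 103
  100  94  99 106]
 [ 56  50  54  55  46  46  39  82  97 101  99 101  98 100  96 104  99 104
  104 100 103 100]
 [ 98  52  49  49  49  50  59  31  55 103  99 101 101 103 106 102  98 103
  106  98 101  98]
 [105  96  53  52  53  49  54  54  24  69 103 102 101  99 108  99 102 101
   98 103  94 102]
 [101 106  93  57  49  54  50  52  55  31  68 105 105  93  98 100  94 101
  103 100  95  96]
 [ 96 102 104 100  51  51  54  49  50  60  31  89 105  94 104  94 101 111
  101 101 106 101]
 [106 109 100 113 101  57  52  60  64  62  60  58  55  53  52  50  67  82
  103  99 108  92]
 [ 99 100  70  56  52  50  52  56  57  55  66  74  75 101  80  55  54  64
   79 114 104  98]
 [102 102 108  68  59  56  69 109 
[... 1034 characters left out ...]
3  46  80  84  76  84  78  83
   83  83  84  83]
 [ 84  82  82  81  81 121 103  72 115 127 162 223 227 232 242 249 111  59
   82  85  85  83]
 [ 80  82 121 233 226 233 230 220 220 215 124  76  68  58  80 221 237 135
   42  78  83  86]
 [ 85  80  78 109 216 223  74  68  81  87  84  82  86  84  76  90 221 241
  125  66  82  85]
 [ 83  81  80  81 128 223 228  75  67  82  82  84  84  83  84  78  91 223
  241 127  59  80]
 [ 84  84  82  81  81 130 228 230  74  68  81  88  83  83  84  81  80 107
  225 246 112  64]
 [ 87  83  84  83  80  86 171 229 242  75  69  81  82  81  73 105 167 172
  240 255 255  89]
 [ 87  83  86  83  82  79  87 172 229 231 112 249 250 250 147  92  88  78
   76  77  79  81]]
```

View pics/c7.png

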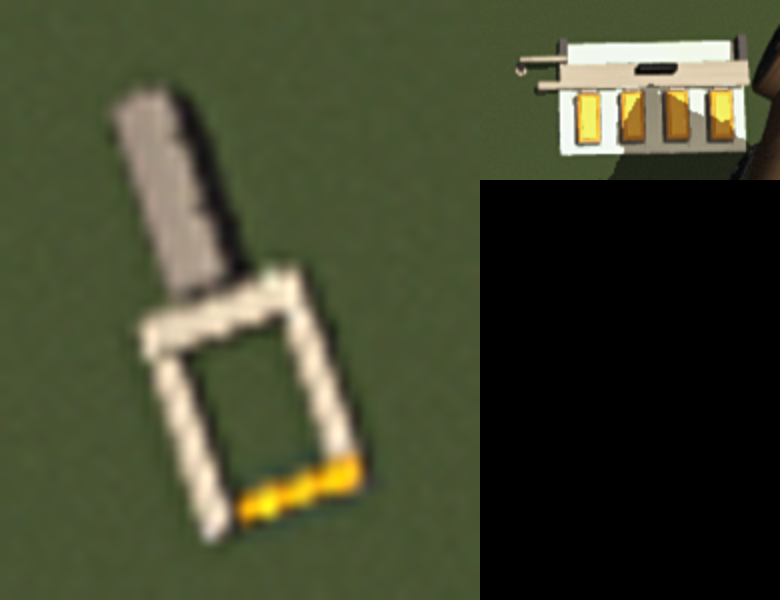

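The clip is unmoved: grip around crop px (178,190), hook with its brass gate at the bottom (crop px (300,490)). The keeper covers the tabs, with the lug near the bracket.

Run:
```python
from h import *
c=cap('top'); h=hsv(c)
w=np.zeros(h.shape[:2],bool); w[228:274,210:240]=1
gm=w&(h[...,1]<65)&(h[...,2]>130)&(h[...,2]<200); gm[252:]=0
hm=w&(h[...,2]>120)&~((h[...,1]<65)&(h[...,2]<200)); hm[:247]=0
for n,m,z in(('grip',gm,.036),('hook',hm,.016)):
    k=max(comps(m,10),key=lambda q:q[1][4]); rc,P=rect(c,k[2],z); print(n,np.round(rc[0],1),np.round(rc[1],1),round(rc[2],1),'mean',np.round(P.mean(0)*1000,1))
s=cap('side'); hs=hsv(s); ys,xs=np.nonzero((abs(hs[310:345,245:310,1].astype(int))<70)&(hs[310:345,245:310,2]>60)); print(xs.min()+245,xs.max()+245,ys.min()+310,ys.max()+310)
```

```text
grip [463.3 342.5] [46.1 12.7] 17.8 mean [463.  342.5]
hook [414.1 327. ] [55.6 41.5] 16.9 mean [414.2 326.3]
245 309 311 344
```

Run:
```python
from h import *
go(.4685,.344,.2,-162.5)
```

```text
to [   0.4685    0.344     0.2    -162.5   ] shift [-0.7853 -0.0638  0.0758] spin 1.249 joint6 28.4
```

>>> drive_tool --rows '[{"x": -0.785, "y": -0.064, "z": 0, "spin": 1.25, "fingers": 0}, {"x": -0.785, "y": -0.064, "z": 0, "spin": 1.25, "fingers": 0}, {"x": -0.785, "y": -0.064, "z": 0, "spin": 1.25, "fingers": 0}, {"x": -0.785, "y": -0.064, "z": 0, "spin": 1.25, "fingers": 0}, {"x": -0.785, "y": -0.064, "z": 0, "spin": 1.25, "fingers": 0}, {"x": -0.785, "y": -0.064, "z": 0, "spin": 1.25, "fingers": 0}, {"x": -0.785, "y": -0.064, "z": 0, "spin": 1.25, "fingers": 0}, {"x": -0.785, "y": -0.064, "z": 0, "spin": 1.25, "fingers": 0}, {"x": -0.785, "y": -0.064, "z": 0, "spin": 1.25, "fingers": 0}, {"x": -0.785, "y": -0.064, "z": 0, "spin": 1.25, "fingers": 0}]'

```text
time_s: 43.72
tcp_pos: [0.4472, 0.1211, 0.2762]
eef_rot: [180.0, 0.1, -162.4]
contact_force: [1.7, -0.8, 0.7]
gripper_width: 0.0441
gripper_force: 0.0
```

Run:
```python
from h import *
go(.4685,.344,.1,-162.5)
```

```text
to [ 4.685e-01  3.440e-01  1.000e-01 -1.625e+02] shift [-0.0878  0.2058  0.1764] spin 0.003 joint6 -112.0
```

>>> drive_tool --rows '[{"x": -0.022, "y": 0.05, "z": 0, "spin": 0, "fingers": 0}, {"x": -0.044, "y": 0.103, "z": 0, "spin": 0, "fingers": 0}, {"x": -0.066, "y": 0.155, "z": 0, "spin": 0, "fingers": 0}, {"x": -0.088, "y": 0.206, "z": 0.03, "spin": 0, "fingers": 0}, {"x": -0.088, "y": 0.206, "z": 0.08, "spin": 0, "fingers": 0}, {"x": -0.088, "y": 0.206, "z": 0.13, "spin": 0, "fingers": 0}, {"x": -0.088, "y": 0.206, "z": 0.176, "spin": 0, "fingers": 0}, {"x": -0.088, "y": 0.206, "z": 0.176, "spin": 0, "fingers": 0}, {"x": -0.088, "y": 0.206, "z": 0.176, "spin": 0, "fingers": 0}, {"x": -0.088, "y": 0.206, "z": 0.176, "spin": 0, "fingers": 0}]'

```text
time_s: 44.98
tcp_pos: [0.4704, 0.342, 0.1022]
eef_rot: [179.9, 0.2, -162.4]
contact_force: [0.5, 0.2, -0.6]
gripper_width: 0.0439
gripper_force: 0.0
```

Run:
```python
from h import *
go(.4685,.344,.032,-162.5)
c=cap('side'); im=c['pixels'][:,:,::-1]
cv2.imwrite('pics/c8.png',cv2.resize(im[270:360,220:330],(733,600),interpolation=cv2.INTER_CUBIC))
```

```text
to [ 4.685e-01  3.440e-01  3.200e-02 -1.625e+02] shift [0.0014 0.0024 0.0702] spin 0.001 joint6 -127.7
```

View pics/c8.png

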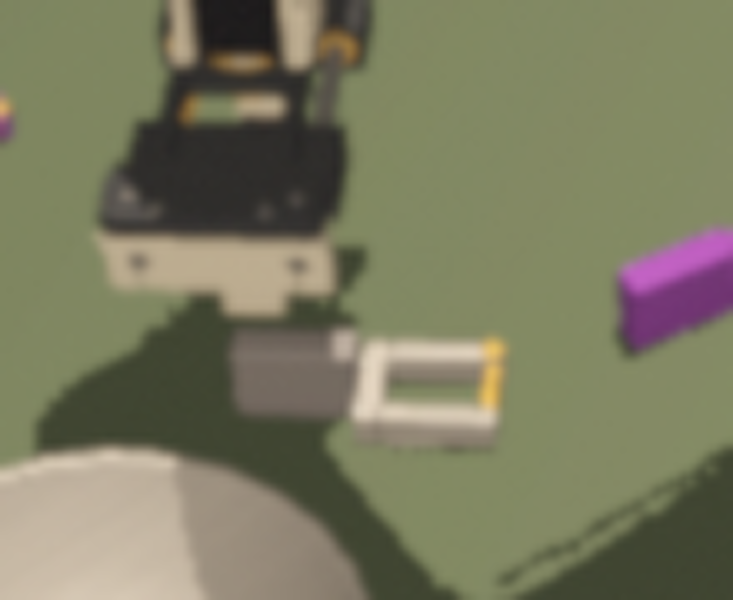

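The side crop shows the grey clip (grip px (295,370), gate at (493,375)) right under the open gripper. I'll grasp it.

>>> drive_tool --rows '[{"x": 0.001, "y": 0.002, "z": 0.03, "spin": 0, "fingers": 0}, {"x": 0.001, "y": 0.002, "z": 0.055, "spin": 0, "fingers": 0}, {"x": 0.001, "y": 0.002, "z": 0.069, "spin": 0, "fingers": 0}, {"x": 0.001, "y": 0.002, "z": 0.07, "spin": 0, "fingers": 0}, {"x": 0.001, "y": 0.002, "z": 0.07, "spin": 0, "fingers": 0}, {"x": 0.001, "y": 0.002, "z": 0.07, "spin": 0, "fingers": -0.9}, {"x": 0.001, "y": 0.002, "z": 0.07, "spin": 0, "fingers": -0.9}, {"x": 0.001, "y": 0.002, "z": 0.07, "spin": 0, "fingers": -0.9}, {"x": 0.001, "y": 0.002, "z": 0.07, "spin": 0, "fingers": -0.9}]' --newtons 35

```text
time_s: 46.15
tcp_pos: [0.4683, 0.3424, 0.0301]
eef_rot: [180.0, 0.0, -162.5]
contact_force: [-1.0, 0.4, 2.2]
gripper_width: 0.0157
gripper_force: 35.0
```

>>> drive_tool --rows '[{"x": 0, "y": 0, "z": -0.02, "spin": 0, "fingers": -0.9}, {"x": 0, "y": 0, "z": -0.05, "spin": 0, "fingers": -0.9}, {"x": 0, "y": 0, "z": -0.05, "spin": 0, "fingers": -0.9}, {"x": 0, "y": 0, "z": -0.05, "spin": 0, "fingers": -0.9}]'

```text
time_s: 46.65
tcp_pos: [0.4677, 0.3418, 0.0792]
eef_rot: [-180.0, -0.0, -162.5]
contact_force: [0.5, 0.4, -1.7]
gripper_width: 0.0158
gripper_force: 35.0
```

Run:
```python
from h import *
go(*car(.079,.36),.08,-90.8); print(car(.079,.19),car(.079,.36))
```

```text
to [ 6.423e-01  1.546e-01  8.000e-02 -9.080e+01] shift [-0.1103 -0.2311 -0.0008] spin -1.251 joint6 -128.0
[ 0.63994511 -0.01542153] [0.64231868 0.1545619 ]
```

>>> drive_tool --rows '[{"x": -0.013, "y": -0.028, "z": 0, "spin": -0.15, "fingers": -0.9}, {"x": -0.026, "y": -0.056, "z": 0, "spin": -0.3, "fingers": -0.9}, {"x": -0.04, "y": -0.084, "z": 0, "spin": -0.45, "fingers": -0.9}, {"x": -0.053, "y": -0.112, "z": 0, "spin": -0.6, "fingers": -0.9}, {"x": -0.066, "y": -0.14, "z": 0, "spin": -0.75, "fingers": -0.9}, {"x": -0.08, "y": -0.168, "z": 0, "spin": -0.9, "fingers": -0.9}, {"x": -0.093, "y": -0.2, "z": 0, "spin": -1.05, "fingers": -0.9}, {"x": -0.11, "y": -0.231, "z": 0, "spin": -1.2, "fingers": -0.9}, {"x": -0.11, "y": -0.231, "z": 0, "spin": -1.25, "fingers": -0.9}, {"x": -0.11, "y": -0.231, "z": 0, "spin": -1.25, "fingers": -0.9}]'

```text
time_s: 47.9
tcp_pos: [0.6419, 0.1542, 0.0781]
eef_rot: [179.9, -0.1, -91.0]
contact_force: [0.4, -0.3, -2.3]
gripper_width: 0.0158
gripper_force: 35.0
```

>>> drive_tool --rows '[{"x": 0, "y": 0, "z": 0, "spin": 0, "fingers": -0.9}, {"x": 0, "y": 0, "z": 0, "spin": 0, "fingers": -0.9}]'

```text
time_s: 48.15
tcp_pos: [0.6422, 0.1554, 0.0796]
eef_rot: [180.0, -0.0, -90.9]
contact_force: [-0.1, -0.1, -1.0]
gripper_width: 0.0155
gripper_force: 35.0
```

Run:
```python
from h import *
go(*(car(.079,.33)-[.0005,0]),.0305,-90.8); print(sensors.get_state()['tcp_pos'])
c=cap('side'); im=c['pixels'][:,:,::-1]
cv2.imwrite('pics/c9.png',cv2.resize(im[180:300,190:330],(700,600),interpolation=cv2.INTER_CUBIC))
```

```text
to [ 6.414e-01  1.246e-01  3.050e-02 -9.080e+01] shift [0.0308 0.0003 0.0491] spin -0.001 joint6 -31.3
[0.64219228 0.1553811  0.0795789 ]
```

View pics/c9.png

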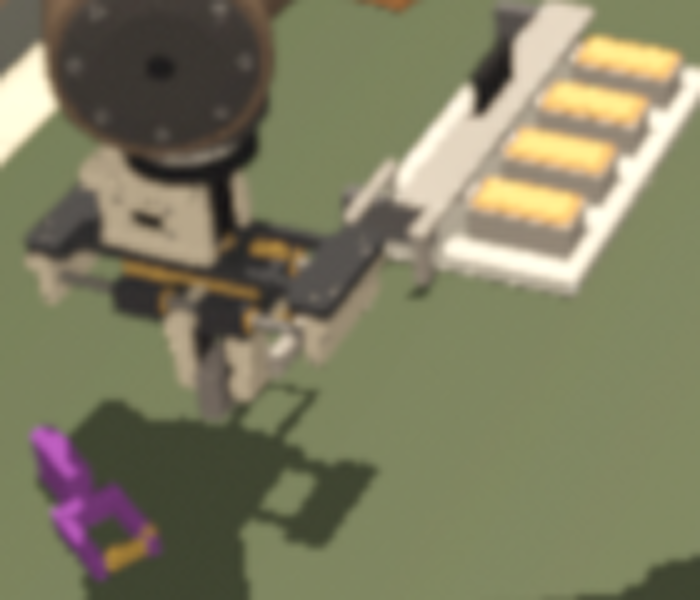

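The side crop shows the clip in the jaws at (215,390), hook towards the carrier and clear of the purple one at (100,510). I'll lower it to the bench.

>>> drive_tool --rows '[{"x": 0.01, "y": 0, "z": 0.015, "spin": 0, "fingers": -0.9}, {"x": 0.02, "y": 0, "z": 0.03, "spin": 0, "fingers": -0.9}, {"x": 0.031, "y": 0, "z": 0.042, "spin": 0, "fingers": -0.9}, {"x": 0.031, "y": 0, "z": 0.047, "spin": 0, "fingers": -0.9}, {"x": 0.031, "y": 0, "z": 0.049, "spin": 0, "fingers": -0.9}, {"x": 0.031, "y": 0, "z": 0.049, "spin": 0, "fingers": -0.9}, {"x": 0.031, "y": 0, "z": 0.049, "spin": 0, "fingers": -0.9}]'

```text
time_s: 49.08
tcp_pos: [0.6424, 0.1245, 0.0313]
eef_rot: [-180.0, 0.0, -90.8]
contact_force: [0.4, -0.2, -1.9]
gripper_width: 0.0158
gripper_force: 35.0
```

Run:
```python
from h import *
go(*(car(.079,.2355)-[.0005,0]),.0305,-90.8); print(sensors.get_state()['tcp_pos'],sensors.get_state()['contact_force'])
```

```text
to [ 6.401e-01  3.010e-02  3.050e-02 -9.080e+01] shift [0.0944 0.001  0.0008] spin -0.001 joint6 -28.8
[0.64242539 0.1244555  0.03129817] [ 0.37961333 -0.21223863 -1.93100064]
```

>>> drive_tool --rows '[{"x": 0.015, "y": 0.001, "z": 0.0005, "spin": 0, "fingers": -0.9}, {"x": 0.03, "y": 0.001, "z": 0.0005, "spin": 0, "fingers": -0.9}, {"x": 0.042, "y": 0.001, "z": 0.0005, "spin": 0, "fingers": -0.9}, {"x": 0.05, "y": 0.001, "z": 0.0005, "spin": 0, "fingers": -0.9}, {"x": 0.058, "y": 0.001, "z": 0.0005, "spin": 0, "fingers": -0.9}, {"x": 0.064, "y": 0.001, "z": 0.0005, "spin": 0, "fingers": -0.9}]'

```text
time_s: 49.82
tcp_pos: [0.6411, 0.0609, 0.0306]
eef_rot: [-179.9, 0.1, -90.9]
contact_force: [0.8, 6.5, -2.0]
gripper_width: 0.0159
gripper_force: 35.0
```

>>> drive_tool --rows '[{"x": 0.006, "y": 0, "z": 0, "spin": 0, "fingers": -0.9}, {"x": 0.012, "y": 0, "z": 0, "spin": 0, "fingers": -0.9}, {"x": 0.018, "y": 0, "z": 0, "spin": 0, "fingers": -0.9}, {"x": 0.018, "y": 0, "z": 0, "spin": 0, "fingers": -0.9}]'

```text
time_s: 50.32
tcp_pos: [0.6418, 0.0416, 0.0312]
eef_rot: [-179.8, -0.0, -90.8]
contact_force: [5.8, -2.7, -1.6]
gripper_width: 0.0155
gripper_force: 35.1
```

>>> drive_tool --rows '[{"x": 0.004, "y": 0, "z": 0.0, "spin": 0, "fingers": -0.9}, {"x": 0.008, "y": 0, "z": 0.0, "spin": 0, "fingers": -0.9}, {"x": 0.011, "y": 0, "z": 0.0, "spin": 0, "fingers": -0.9}, {"x": 0.011, "y": 0, "z": 0.0, "spin": 0, "fingers": -0.9}, {"x": 0.011, "y": 0, "z": 0.0, "spin": 0, "fingers": -0.9}]'

```text
time_s: 50.95
tcp_pos: [0.6395, 0.031, 0.0302]
eef_rot: [180.0, -0.0, -90.9]
contact_force: [-0.2, -0.6, -2.8]
gripper_width: 0.0159
gripper_force: 35.0
```

Run:
```python
from h import *
c=cap('side'); d=cap('top')
a=cv2.resize(c['pixels'][205:265,225:305,::-1],(640,480),interpolation=cv2.INTER_CUBIC)
cv2.imwrite('pics/c10.png',a)
```

```text
(no output)
```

View pics/c10.png

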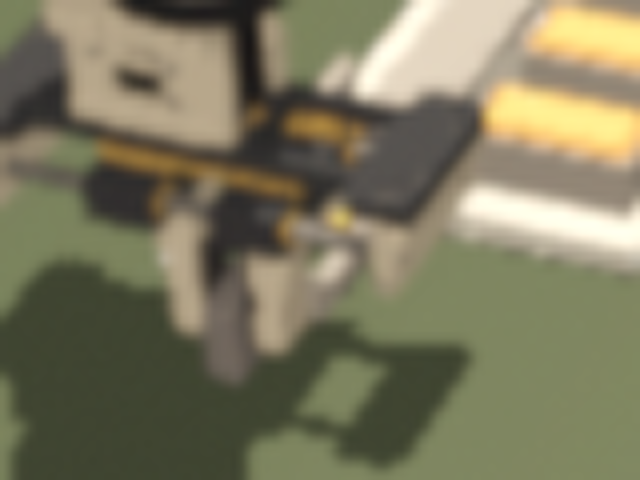

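The gate force has gone, so the gate looks to have passed. I'll push lightly to feel the hook's back face, then back off a little.

>>> drive_tool --rows '[{"x": 0.002, "y": 0, "z": 0.0, "spin": 0, "fingers": -0.9}, {"x": 0.003, "y": 0, "z": 0.0, "spin": 0, "fingers": -0.9}, {"x": 0.004, "y": 0, "z": 0.0, "spin": 0, "fingers": -0.9}, {"x": 0.004, "y": 0, "z": 0.0, "spin": 0, "fingers": -0.9}]'

```text
time_s: 51.55
tcp_pos: [0.6397, 0.0279, 0.0304]
eef_rot: [-180.0, 0.1, -90.9]
contact_force: [-0.4, 4.8, -1.1]
gripper_width: 0.0157
gripper_force: 35.0
```

>>> drive_tool --rows '[{"x": -0.0015, "y": 0, "z": 0.0005, "spin": 0, "fingers": -0.9}, {"x": -0.0015, "y": 0, "z": 0.0005, "spin": 0, "fingers": -0.9}, {"x": -0.0015, "y": 0, "z": 0.0005, "spin": 0, "fingers": -0.2}, {"x": -0.0015, "y": 0, "z": 0.0005, "spin": 0, "fingers": -0.2}, {"x": -0.0015, "y": 0, "z": 0.0005, "spin": 0, "fingers": -0.2}, {"x": -0.0015, "y": 0, "z": -0.03, "spin": 0, "fingers": -0.2}, {"x": -0.0015, "y": 0, "z": -0.08, "spin": 0, "fingers": -0.2}, {"x": -0.0015, "y": 0, "z": -0.14, "spin": 0, "fingers": 0}, {"x": -0.0015, "y": 0, "z": -0.2, "spin": 0, "fingers": 0}, {"x": -0.0015, "y": 0, "z": -0.25, "spin": 0, "fingers": 0}]'

```text
time_s: 52.8
tcp_pos: [0.6397, 0.0285, 0.2832]
eef_rot: [-179.9, 0.0, -90.9]
contact_force: [0.4, 0.3, 0.3]
gripper_width: 0.0435
gripper_force: 0.0
```

>>> drive_tool --rows '[{"x": 0.06, "y": 0.03, "z": 0, "spin": 0, "fingers": 0}, {"x": 0.12, "y": 0.06, "z": 0, "spin": 0, "fingers": 0}, {"x": 0.18, "y": 0.1, "z": 0, "spin": 0, "fingers": 0}, {"x": 0.24, "y": 0.14, "z": 0, "spin": 0, "fingers": 0}, {"x": 0.3, "y": 0.18, "z": 0, "spin": 0, "fingers": 0}, {"x": 0.36, "y": 0.21, "z": 0, "spin": 0, "fingers": 0}, {"x": 0.42, "y": 0.23, "z": 0, "spin": 0, "fingers": 0}, {"x": 0.47, "y": 0.25, "z": 0, "spin": 0, "fingers": 0}, {"x": 0.47, "y": 0.25, "z": 0, "spin": 0, "fingers": 0}, {"x": 0.47, "y": 0.25, "z": 0, "spin": 0, "fingers": 0}]'

```text
time_s: 54.05
tcp_pos: [0.3812, -0.4396, 0.2798]
eef_rot: [179.9, 0.0, -91.1]
contact_force: [0.1, 1.1, -0.5]
gripper_width: 0.0438
gripper_force: 0.0
```

Run:
```python
from h import *
c=cap('side'); d=cap('top'); print(sensors.get_state()['tcp_pos'])
a=cv2.resize(c['pixels'][170:270,225:350,::-1],(500,400),interpolation=cv2.INTER_CUBIC)
b=cv2.resize(d['pixels'][155:195,310:370,::-1],(300,200),interpolation=cv2.INTER_CUBIC)
b2=cv2.resize(d['pixels'][145:235,310:460,::-1],(300,180),interpolation=cv2.INTER_CUBIC)
o=np.zeros((400,800,3),np.uint8); o[:,:500]=a; o[:200,500:]=b; o[200:380,500:]=b2; cv2.imwrite('pics/f.png',o)
```

```text
[ 0.38230437 -0.43776558  0.28007149]
```

View pics/f.png

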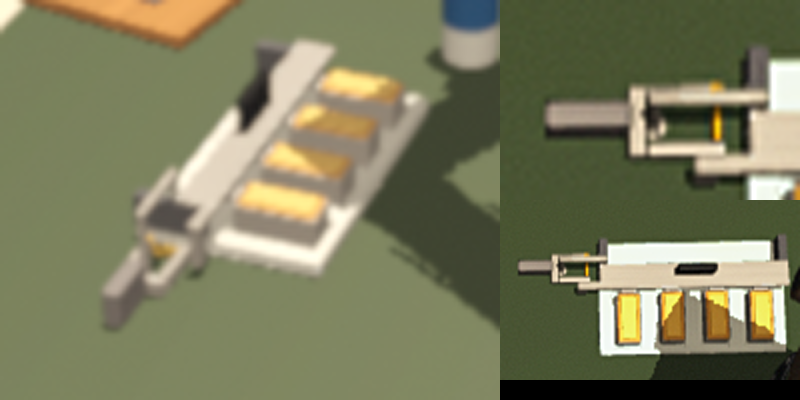

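The views show the gate shut behind the upright: gate at px (717,112), upright at (655,125) just ahead of the hook's back face. The clip lies flat, the keeper is home over the tabs, and all four tins are seated. I'll hand it in.

```bash
python3 -c "
from plant import r
print(r.close_job())"
```

```text
the job is handed in; nothing more can be done
None
```

The job is handed in: all four tins are in their own pockets with tabs towards the keeper, the keeper is home at its stop, and the clip is on the eye with its gate shut; I did not touch the bowl, spray can or tub.

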